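# Set and close a quick-release hold-down clamp

### The arm

A 6-joint arm with a two-finger parallel gripper is mounted at the origin on a cart in front of the work surface, level with it; the furniture and walls round the work are solid. World frame = base frame: x ahead of the robot, y to its left, z up, the work surface at z = 0. Lengths are in mm, angles in degrees, forces in N, time in s.
With the tool pointing down it reaches from about 350 to 975 mm from the base axis. Payload 7.1 kg.
Tool frame: the origin (TCP) lies where the fingers leave the gripper's body, on its centre line; the fingertips stand 80 mm ahead of it and the grasp point (between the pads) lies ahead of it (robot.grip_point_offset is the z of the grasp point in the tool frame, in mm); z points along the fingers, y is the direction in which the jaws open and shut (so a half turn about z gives the same grasp; the last joint's range is limited). The gripper opens to 88 mm and grips with 3 to 60 N. Pads are 20 mm wide; open, the fingers measure 115 mm over their backs; the gripper's body (75 mm by 178 mm) begins 61 mm behind the grasp point.
Start: joints at [70.76, 24.242, 93.386, -0, 62.372, -1.089], TCP at [194.673, 593.892, 302.675] pointing down, gripper open.
Joint ranges: [-172.04, 172.04], [-51.8, 120.97], [4.93, 147.93], [-75.15, 255.16], [6.16, 154.13], [-145.62, 145.62]. Speed limits (degrees/s): [136.94, 136.94, 172.46, 180, 180, 180].

### API

Orientations are given as a 3x3 rotation matrix whose columns are the frame's x, y, z axes.
In Python, from bench import robot gives the robot as it stands.
- The arm moves only by the tool drive_tool, never from a script. Its argument "targets" is a list that holds one entry, the list of rows, each a list of 7 numbers: the shift along the tool's x, y, z in mm, then the turn, a rotation vector about the tool's x, y, z in degrees, then the closure in counts, from 0 (fully open) to 255 (shut). In form: [[[x, y, z, ax, ay, az, gripper], ...]]. A call has 1 to 10 rows; each row shifts and turns the commanded pose from where the row before left it, along the tool's axes as they then stand; what a row does not reach is not made up. A row lasts 1/12 s, in which the tool goes at most 41.7 mm and 7.16 degrees, less where a joint would pass 70% of its speed; a pose out of reach is approached as far as the arm can. A call with a gripper value outside its range is refused whole. The fingers move at their own pace and stop on an object; "force" is the grip in N (left out, the last holds). Time passes only in rows, so rows that do not move let the fingers close. It gives the time, the measured TCP pose, the force and the opening at its end, in the units of the state.
- robot.get_state(): the state, without advancing time (a new reading comes with each control period).
- robot.grab_frame(name): name is "scene" or "top" or "wrist"; returns (picture, depth): 384x512x3 uint8, red, green, blue; 384x512 float32, mm along the optical axis (not along the pixel's ray), 0 where there is no reading.
- robot.calibration(name): a dict with "camera_matrix" (3x3 intrinsics, pixels), "position" and "rotation" of the camera in the world; the wrist camera has in their place "T_tool_cam" (4x4, takes a point from camera to tool coordinates, whose origin is the TCP and whose axes are the flange's). Camera axes: x right, y down, z forward; pixel columns grow to the right and rows downward; lengths in mm; the calibration is good to about 2 mm. A picture is of the moment at which its call begins: read the wrist's pose just before it. calibration takes no time and is no camera call.
- robot.job_done(): hands the job in, once; it reports no verdict.
The state is a dict: "time_s": time; "joint_positions": joint angles; "joint_vel": joint speeds; "effort": joint torques, N m; "eef_pos": TCP position; "ee_rot": TCP orientation; "contact_force": force on the tool from outside, world axes, zero at the start; "wrist_torque": the same for the moment, N m; "grip_width": opening from 0.0 (shut) to 1.0 (fully open).
Only numpy, scipy, OpenCV 4.12 (cv2) and the standard library are available. Lean on these libraries where they do the work, as an engineer would, in place of code of your own. Each camera call takes 0.05 s, during which the arm holds its last target.

### The job

The steel blank lies loose in the hold-down fixture because the clamp's big hex adjuster nut has been backed off. Screw the nut down (clockwise) until the cam lever meets firm resistance about midway through its throw, then press the lever fully closed so that the blank is held down firmly on the bed, and let go. Leave the loose things around the fixture where they are.

Things in the scene. Friction and masses are not known exactly. Their poses are not given: they have to be found in the camera images.
- fixture: Fixed hold-down fixture: steel base 230 x 150 x 20 mm (x -135 to +95 mm) with a grey bracket. Origin on the table under the clamp point; z up, x level towards the fence (left, seen from the robot; y towards the robot). Fence: dark bar, near face at x = +47 mm, 45 mm high. Bracket plate at y = -44 to -56 mm, to 120 mm up the clamp axis; housing 48 to 96 mm up. The nut is free all round.
- clamp_point (a point): Fixed point of the fixture (same axes), 34 mm over the table: where the clamp axis meets the blank's upper face. The axis lies in the fixture's x-z plane and leans 30 degrees from vertical towards -x (to the right, seen from the robot): its upward direction is W = (-0.500, 0, 0.866) in fixture axes. Nut, stud, rod and foot are all on this axis.
- nut_centre (a point): Centre of the dark hex adjuster nut, 36 mm across flats, 24 mm high, 160 to 182 mm up the clamp axis. z is the axis W; x is the normal of one pair of flats (others at 60, 120 degrees). Clockwise from above drives the foot down, 12 mm a turn. Stiff (0.33 N m), stays put; 6 rad from out to in, at the start 0 to 1.1 rad from out. Stud (15 mm) stands to 22 mm above the centre; 22 mm rod below.
- foot: Clamp foot, 26 mm round; origin: centre of its flat, level lower face. It moves down the clamp axis with the nut, and with the lever (value q) by 20 mm x (cos(1.31 - q) - 0.26): 11 mm by midway, 15 mm when closed. Once it touches the blank, springs in the clamp (about 20 N per mm along the axis) give the lever's resistance. Travel left until it touches = vertical gap / 0.866.
- lever (a joint): Cam lever, rad: 0 open (raised), 1.40 closed at its stop, midway 0.70; resistance should begin at about 0.5 to 0.9. It swings in the plane of fixture y and W: its angle from +y towards W is 1.05 minus the value, so closed it points 0.35 rad below +y. Unloaded it stays where left (friction 0.08 N m; pushing the nut down drags it on); past 1.31 it is over centre. Well set, closing takes 3 to 6 N.
- lever_ball (a point): Centre of the black ball, 22 mm in diameter, at the end of the lever, 100 mm from the pivot; the lever itself is a round bar 12 mm thick.
- lever_pivot (a point): Pivot of the lever (fixed to the fixture, same axes): 40 mm to fixture +y of the clamp axis, 64 mm up that axis from the blank's upper face.
- blank: Loose sawn steel blank 88 x 60 x 14 mm, lying flat on the bed under the foot, its long side along fixture x, its end 2 to 4 mm short of the fence. Origin: centre of its underside (its upper face 14 mm higher).
- bar_on_plate: Bystander: round bar 26 mm thick upright on a 95 x 60 mm plate, 134 mm high, right of the fixture. Origin under the plate.
- marker: Bystander: white and red paint marker 126 mm long, 18 mm thick, lying near right of the fixture. Origin under its middle.
- punch: Bystander: steel centre punch 118 mm long, 11 mm thick, lying to the left of the fixture. Origin under its middle.
There are look-alikes about, which are no part of the job. What is meant by the blank is not blue or orange, and is the larger of those in its own colour.

How it is judged (in metres and radians):
On the way:
1. with the lever about midway in its throw (0.35 to 1.0 rad) the foot presses on the blank (value of joint lever between 0.35 and 1 rad and contact force between foot and blank above 4 N), for 0.04 s.
At the end, for the whole second after the job is handed in: The lever is at its closed stop (over 1.34 rad), the foot presses the blank with 26 to 124 N (which is what a bite between about 35 and 65 percent of the throw gives), and the blank lies flat and at rest within 8 mm of where it was (value of joint lever above 1.34 rad and contact force between foot and blank between 26 and 124 N and distance of blank from where it was at the start of the episode below 0.008 m and angle between blank's own z axis and vertical below 0.05 rad and linear speed of blank below 0.02 m/s); the robot touches nothing.
It fails at once if a bystander is moved by more than 30 mm (distance of any of bar_on_plate, punch, marker from where it was at the start of the episode above 0.03 m).
It also fails if it takes over 72 s, if anything falls off the work surface, if the arm or the gripper's body presses on something with over 40 N, if the wrist force passes 120 N, or if a joint passes its speed limit or range.

## Working session

There is one attempt and no reset: what is moved stays moved. The work goes in short steps, Python scripts to look and compute and a tool call to move; the robot and the scene stay as the last step left them, time stands still between calls to the robot, and variables do not carry over. Pictures are saved under pics/ and viewed, and the job is handed in when it is done.

Besides the shell and the picture viewer there is one more tool, called after "Call:" as name(argument=value, ...), one argument or row to a line, values as JSON. drive_tool: Moves the arm, as the interface text tells. Its arguments: {"type":"object","properties":{"targets":{"type":"array","items":{"type":"array","items":{"type":"array","items":{"type":"number"}}}},"force":{"type":"number"}},"required":["targets"]}

```bash
mkdir -p pics; ls
cat > h.py <<'E'
import numpy as np, cv2
from bench import robot
def snap(n,f):
    p,d=robot.grab_frame(n); cv2.imwrite('pics/'+f+'.png',cv2.cvtColor(p,cv2.COLOR_RGB2BGR)); np.save('pics/'+f+'.npy',d); return p,d
E
python3 - <<'E'
from h import *
s=robot.get_state(); print(s); print(robot.grip_point_offset)
for n in ('scene','top','wrist'):
    snap(n,n+'0'); print(n,robot.calibration(n))
E
```

```text
pics
{'time_s': 0.0, 'joint_positions': array([ 7.07591624e+01,  2.42843942e+01,  9.34319886e+01,  2.17731251e-04,
        6.23716635e+01, -1.08815361e+00]), 'joint_vel': array([-0.07958621,  0.01463368, -0.02706844, -0.03616336, -0.0879109 ,
        0.10673847]), 'effort': array([-2.49952527e-04, -5.44649148e+01, -2.73659384e+01,  6.42934721e-02,
        2.29060685e-02, -1.43394800e-04]), 'eef_pos': array([194.54472381, 593.49020464, 301.89819135]), 'ee_rot': array([[-9.50229102e-01,  3.11551592e-01, -5.09582164e-04],
       [ 3.11552007e-01,  9.50227996e-01, -1.44975254e-03],
       [ 3.25465273e-05, -1.53635840e-03, -9.99998819e-01]]), 'contact_force': array([0.14555092, 0.25436833, 0.11494429]), 'wrist_torque': array([-7.33672003e-03, -1.99473713e-02,  3.91563806e-05]), 'grip_width': 0.9994960716253108}
61.3
scene {'camera_matrix': array([[441.24419033,   0.        , 266.62818034],
       [  0.        , 441.24419033, 193.68946666],
       [  0.        ,   0.        ,   1.        ]]), 'position': array([-238.73396055, -470.3058883 , 1185.69422938]), 'rotation': array([[ 0.47161112
[... 398 characters left out ...]
462e-02, -9.95418178e-01,  9.45940878e-02],
       [-9.99901046e-01,  1.40592185e-02,  4.85610532e-04],
       [-1.81330450e-03, -9.45779530e-02, -9.95515807e-01]])}
wrist {'camera_matrix': array([[287.97193288,   0.        , 259.26681466],
       [  0.        , 287.97193288, 196.69721691],
       [  0.        ,   0.        ,   1.        ]]), 'T_tool_cam': array([[ 6.34663328e-04, -9.55642195e-01, -2.94529442e-01,
         8.04073563e+01],
       [ 9.99999375e-01,  8.77527327e-04, -6.92423845e-04,
         1.64855382e+00],
       [ 9.20167078e-04, -2.94528819e-01,  9.55642155e-01,
        -8.15132569e+01],
       [ 0.00000000e+00,  0.00000000e+00,  0.00000000e+00,
         1.00000000e+00]])}
```

View pics/scene0.png

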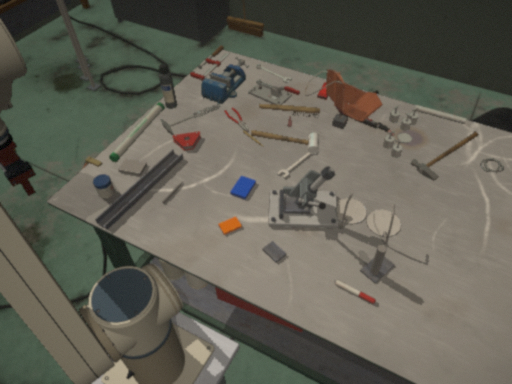

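View pics/top0.png

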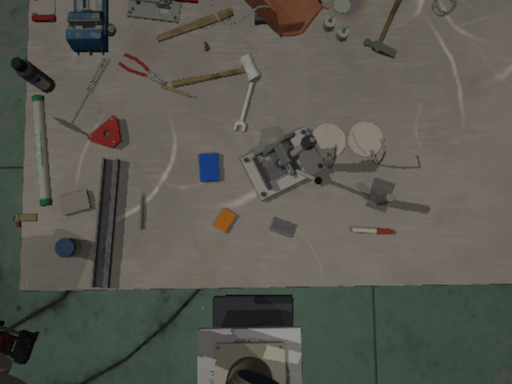

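View pics/wrist0.png

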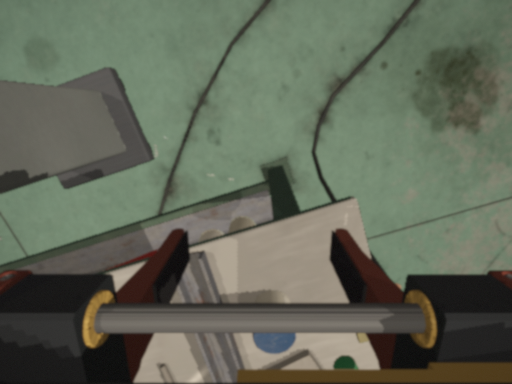

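Run:
```python
import cv2
a=cv2.imread('pics/top0.png')[115:215,225:345]; cv2.imwrite('pics/topc.png',cv2.resize(a,None,fx=6,fy=6,interpolation=cv2.INTER_CUBIC))
a=cv2.imread('pics/scene0.png')[155:265,225:355]; cv2.imwrite('pics/scenec.png',cv2.resize(a,None,fx=5,fy=5,interpolation=cv2.INTER_CUBIC))
```

```text
(no output)
```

View pics/topc.png

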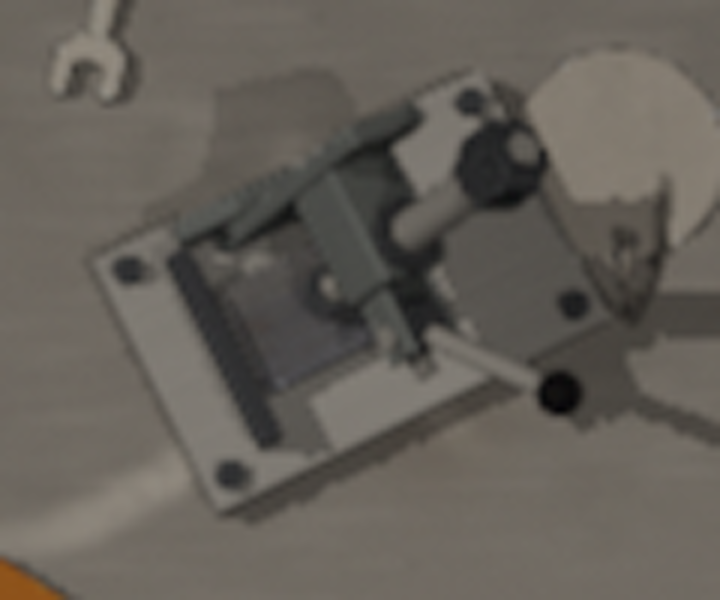

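View pics/scenec.png

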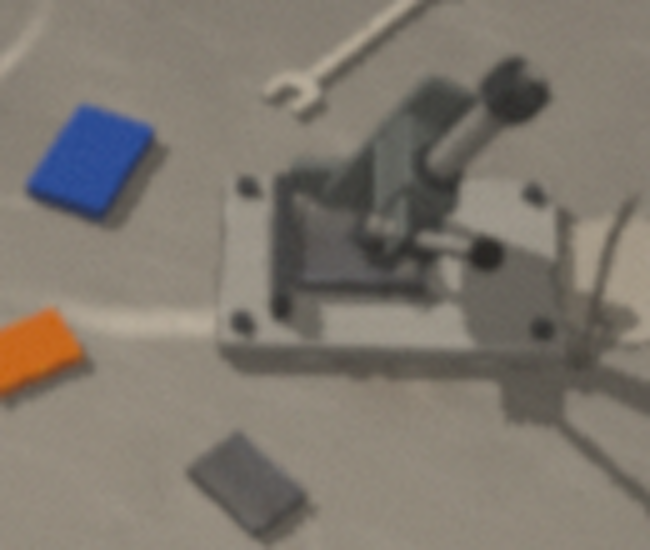

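```bash
cat >> h.py <<'E'
def cam(n):
    c=robot.calibration(n); K=c['camera_matrix']
    if n!='wrist': return K,np.array(c['position']),np.array(c['rotation'])
    s=robot.get_state(); T=c['T_tool_cam']; R=s['ee_rot']
    return K,s['eef_pos']+R@T[:3,3],R@T[:3,:3]
def ray(C,u,v):
    K,p,R=C; d=R@np.linalg.inv(K)@np.array([u,v,1.]); return p,d
def onz(C,u,v,z):
    p,d=ray(C,u,v); return p+d*(z-p[2])/d[2]
def proj(C,X):
    K,p,R=C; c=K@(R.T@(np.array(X)-p)); return c[:2]/c[2]
def tri(rs):
    A=0;b=0
    for p,d in rs:
        d=d/np.linalg.norm(d); M=np.eye(3)-np.outer(d,d); A=A+M; b=b+M@p
    X=np.linalg.solve(A,b); return X,[np.linalg.norm((np.eye(3)-np.outer(d,d)/(d@d))@(X-p)) for p,d in rs]
E
python3 - <<'E'
from h import *
T=cam('top'); S=cam('scene')
def t(u,v): return 225-.42+u/6,115-.42+v/6
def sc(u,v): return 225-.4+u/5,155-.4+v/5
for nm,uv,L in (('top',[(93,262),(222,512),(485,70)],t),):
    P=[onz(T,*L(*x),20) for x in uv]; print(np.round(P,1))
    print([np.linalg.norm(P[1]-P[0]),np.linalg.norm(P[2]-P[0])])
# scene corners: (222,178) back-left,(220,345) front-left,(565,347) front right
P=[onz(S,*sc(*x),20) for x in [(224,178),(220,345),(565,347)]]; print(np.round(P,1), np.linalg.norm(P[1]-P[0]),np.linalg.norm(P[2]-P[1]))
# ball
print('ball',tri([ray(T,*t(558,393)),ray(S,*sc(487,253))]))
print('nut~',tri([ray(T,*t(503,163)),ray(S,*sc(515,90))]))
E
```

```text
[[ 671.5   21.7   20. ]
 [ 539.8  -43.7   20. ]
 [ 770.5 -185.    20. ]]
[np.float64(147.07866823779054), np.float64(229.22108168721127)]
[[ 669.5   20.4   20. ]
 [ 537.8  -46.3   20. ]
 [ 641.9 -248.8   20. ]] 147.62976501507717 227.63973943640258
ball (array([ 583.93525902, -204.15901542,  154.12514198]), [np.float64(1.7641841388746924), np.float64(1.7641841388746906)])
nut~ (array([ 686.99674063, -176.4555006 ,  187.97713522]), [np.float64(0.823116701971826), np.float64(0.8231167019716928)])
```

Run:
```python
from h import *
F=np.array([[95,-75],[95,75],[-135,-75],[95,-75],[95,75],[-135,75]],float)
W=np.array([[671.5,21.7],[539.8,-43.7],[770.5,-185],[669.5,20.4],[537.8,-46.3],[641.9,-248.8]])
f=F-F.mean(0); w=W-W.mean(0)
th=np.arctan2((f[:,0]*w[:,1]-f[:,1]*w[:,0]).sum(),(f*w).sum())
R=np.array([[np.cos(th),-np.sin(th)],[np.sin(th),np.cos(th)]]); o=W.mean(0)-R@F.mean(0)
print(np.degrees(th),o); print(np.round(W-(F@R.T+o),1))
o=np.array([*o,0]); R3=np.eye(3); R3[:2,:2]=R
np.savez('fix.npz',o=o,R=R3)
g=lambda X:np.round(R3.T@(np.array(X)-o),1)
print('ball fix',g([583.9,-204.2,154.1]),'nut',g([687,-176.5,188]))
Wf=np.array([-.5,0,.866]);cp=np.array([0,0,34.])
b=g([583.9,-204.2,154.1])-cp; print('ball y,w',b[1],b@Wf,b@[.866,0,.5])
n=g([687,-176.5,188])-cp; print('nut',n[1],n@Wf,n@[.866,0,.5])
```

```text
116.42209509764054 [646.65797696 -96.70157085]
[[-0.1 -0. ]
 [ 2.6  1.3]
 [-3.4 -0.8]
 [-2.1 -1.3]
 [ 0.6 -1.3]
 [ 2.3  2.2]]
ball fix [-68.3 104.  154.1] nut [-89.4  -0.6 188. ]
ball y,w 104.0 138.1566 0.9022000000000006
nut -0.6 178.064 -0.4204000000000008
```

```bash
cat >> h.py <<'E'
from scipy.spatial.transform import Rotation as Ro
try:
    z=np.load('fix.npz'); FO=z['o']; FR=z['R']
except Exception: pass
Wf=np.array([-.5,0,.8660254])
def F2W(x): return FO+FR@np.array(x,float)
def W2F(x): return FR.T@(np.array(x)-FO)
def axis(w): return F2W(np.array([0,0,34.])+w*Wf)
WW=FR@Wf
def toolR(phi): # tool z=-W, y axis rotated phi about tool z from fixture-based x'=y_fix
    z=-WW; x=FR@np.array([0,1.,0]); y=np.cross(z,x)
    return np.column_stack([x,y,z])@Ro.from_euler('z',phi,degrees=True).as_matrix()
def plan(p,R,n,p0=None,R0=None,show=True):
    s=robot.get_state()
    p0=s['eef_pos'] if p0 is None else p0; R0=s['ee_rot'] if R0 is None else R0
    rv=Ro.from_matrix(R0.T@R).as_rotvec(degrees=True)/n
    Ra=Ro.from_rotvec(rv,degrees=True).as_matrix()
    M=sum(np.linalg.matrix_power(Ra,k) for k in range(n))
    t=np.linalg.solve(M,R0.T@(np.array(p)-p0))
    row=np.r_[np.round(t,2),np.round(rv,3)]
    if show: print(n,'rows',row.tolist(),'len',np.linalg.norm(t),'ang',np.linalg.norm(rv))
    q=p0.copy();Q=R0.copy();path=[]
    for k in range(n):
        q=q+Q@row[:3];Q=Q@Ro.from_rotvec(row[3:],degrees=True).as_matrix();path.append(q.copy())
    print(np.round(path[::max(1,n//5)],0).tolist(),'end err',np.round(q-p,2))
    return row
def st():
    s=robot.get_state();print('t',round(s['time_s'],2),'j',np.round(s['joint_positions'],1),'p',np.round(s['eef_pos'],1),'F',np.round(s['contact_force'],1),'M',np.round(s['wrist_torque'],2),'g',round(s['grip_width'],3))
    f=W2F(s['eef_pos'])-[0,0,34];print(' fix: lat y',round(f[1],1),'lat u',round(f@[.866,0,.5],1),'w',round(f@Wf,1),'grip w',round((f+FR.T@s['ee_rot'][:,2]*61.3)@Wf,1),'tilt err',np.round(np.degrees(np.arccos(min(1,-s['ee_rot'][:,2]@WW))),2))
    return s
E
python3 - <<'E'
from h import *
s=st(); print(WW)
for phi in (-120,-90,-60,0,180):
    print(phi,toolR(phi)[:,0].round(2)); plan(axis(337),toolR(phi),30)
E
```

```text
t 0.15 j [70.8 24.3 93.4  0.  62.4 -1.1] p [194.6 593.6 302.1] F [-0.2  0.1  0.1] M [-0.01 -0.01  0.01] g 1.003
 fix: lat y 97.7 lat u 843.6 w -177.5 grip w -230.6 tilt err 30.05
[ 0.22249028 -0.44777011  0.8660254 ]
-120 [ 0.78 -0.45 -0.43]
30 rows [21.06, -41.42, -7.35, -1.137, -0.882, -5.312] len 47.0504741979272 ang 5.503852111820428
[[162.0, 561.0, 309.0], [37.0, 313.0, 331.0], [62.0, 35.0, 324.0], [231.0, -186.0, 307.0], [492.0, -283.0, 304.0]] end err [-0.11  0.03 -0.18]
-90 [ 0.39 -0.78 -0.5 ]
30 rows [9.16, -39.89, -7.93, -1.169, -0.492, -4.36] len 41.69299385150778 ang 4.54066049770113
[[173.0, 559.0, 310.0], [106.0, 322.0, 340.0], [148.0, 78.0, 344.0], [294.0, -122.0, 334.0], [515.0, -236.0, 324.0]] end err [-0.14  0.02  0.04]
-60 [-0.11 -0.89 -0.43]
30 rows [-0.74, -37.14, -8.33, -1.141, -0.156, -3.396] len 38.06738699137181 ang 3.586121497843877
[[184.0, 558.0, 310.0], [163.0, 335.0, 346.0], [221.0, 115.0, 357.0], [351.0, -71.0, 352.0], [539.0, -198.0, 338.0]] end err [-0.06 -0.12  0.01]
0 [-0.9  -0.44  0.  ]
30 rows [-16.22, -28.81, -8.84, -0.951, 0.388, -1.451] len 34.221544866402496 ang 1.7777813044472794
[[201.0, 561.0, 311.0], [257.0, 368.0, 352.0], [342.0, 183.0, 372.0], [455.0, 11.0, 372.0], [591.0, -140.0, 353.0]] end err [ 0.05 -0.04 -0.23]
180 [0.9  0.44 0.  ]
30 rows [-37.29, 16.55, -9.6, 0.481, 1.178, 4.386] len 41.9148303732145 ang 4.567185892730183
[[235.0, 598.0, 312.0], [478.0, 557.0, 350.0], [681.0, 412.0, 360.0], [798.0, 193.0, 349.0], [804.0, -56.0, 333.0]] end err [0.14 0.12 0.06]
```

Call:
drive_tool(
  targets=[
    [[-16.2, -28.8, -8.8, -0.95, 0.39, -1.45, 0], [-16.2, -28.8, -8.8, -0.95, 0.39, -1.45, 0], [-16.2, -28.8, -8.8, -0.95, 0.39, -1.45, 0], [-16.2, -28.8, -8.8, -0.95, 0.39, -1.45, 0], [-16.2, -28.8, -8.8, -0.95, 0.39, -1.45, 0], [-16.2, -28.8, -8.8, -0.95, 0.39, -1.45, 0], [-16.2, -28.8, -8.8, -0.95, 0.39, -1.45, 0], [-16.2, -28.8, -8.8, -0.95, 0.39, -1.45, 0], [-16.2, -28.8, -8.8, -0.95, 0.39, -1.45, 0], [-16.2, -28.8, -8.8, -0.95, 0.39, -1.45, 0]],
  ],
)

```text
time_s: 0.98
eef_pos: [295.8, 272.9, 364.6]
ee_rot: [[-0.997, 0.064, -0.035], [0.057, 0.983, 0.175], [0.046, 0.173, -0.984]]
contact_force: [0.9, -0.6, 0.6]
grip_width: 0.999
```

Call:
drive_tool(
  targets=[
    [[-16.2, -28.8, -8.8, -0.95, 0.39, -1.45, 0], [-16.2, -28.8, -8.8, -0.95, 0.39, -1.45, 0], [-16.2, -28.8, -8.8, -0.95, 0.39, -1.45, 0], [-16.2, -28.8, -8.8, -0.95, 0.39, -1.45, 0], [-16.2, -28.8, -8.8, -0.95, 0.39, -1.45, 0], [-16.2, -28.8, -8.8, -0.95, 0.39, -1.45, 0], [-16.2, -28.8, -8.8, -0.95, 0.39, -1.45, 0], [-16.2, -28.8, -8.8, -0.95, 0.39, -1.45, 0], [-16.2, -28.8, -8.8, -0.95, 0.39, -1.45, 0], [-16.2, -28.8, -8.8, -0.95, 0.39, -1.45, 0]],
  ],
)

```text
time_s: 1.82
eef_pos: [475.9, -17.0, 369.1]
ee_rot: [[-0.978, -0.174, -0.112], [-0.202, 0.922, 0.33], [0.046, 0.345, -0.937]]
contact_force: [0.4, 0.1, 1.3]
grip_width: 1.003
```

Run:
```python
from h import *
st(); plan(axis(337),toolR(0),10)
```

```text
t 1.82 j [ -11.8   11.   104.8   18.    75.6 -119.3] p [475.9 -17.  369.1] F [0.4 0.1 1.3] M [-0.12 -0.08 -0.03] g 1.003
 fix: lat y 117.5 lat u 295.2 w 216.5 grip w 156.2 tilt err 10.15
10 rows [-16.23, -28.64, -8.9, -0.94, 0.39, -1.449] len 34.1028250621668 ang 1.7706639903448054
[[498.0, -43.0, 367.0], [543.0, -93.0, 361.0], [591.0, -141.0, 353.0], [642.0, -186.0, 343.0], [695.0, -228.0, 332.0]] end err [-0.03  0.01 -0.06]
```

Call:
drive_tool(
  targets=[
    [[-16.2, -28.6, -8.9, -0.94, 0.39, -1.45, 0], [-16.2, -28.6, -8.9, -0.94, 0.39, -1.45, 0], [-16.2, -28.6, -8.9, -0.94, 0.39, -1.45, 0], [-16.2, -28.6, -8.9, -0.94, 0.39, -1.45, 0], [-16.2, -28.6, -8.9, -0.94, 0.39, -1.45, 0], [-16.2, -28.6, -8.9, -0.94, 0.39, -1.45, 0], [-16.2, -28.6, -8.9, -0.94, 0.39, -1.45, 0], [-16.2, -28.6, -8.9, -0.94, 0.39, -1.45, 0], [-16.2, -28.6, -8.9, -0.94, 0.39, -1.45, 0], [-16.2, -28.6, -8.9, -0.94, 0.39, -1.45, 0]],
  ],
)

```text
time_s: 2.65
eef_pos: [721.4, -246.9, 325.5]
ee_rot: [[-0.895, -0.385, -0.223], [-0.445, 0.775, 0.448], [0.001, 0.5, -0.866]]
contact_force: [0.0, -0.0, -0.1]
grip_width: 0.998
```

Call:
drive_tool(
  targets=[
    [[0, 0, 0, 0, 0, 0, 0], [0, 0, 0, 0, 0, 0, 0]],
  ],
)

```text
time_s: 2.82
eef_pos: [720.9, -246.5, 322.7]
ee_rot: [[-0.896, -0.382, -0.225], [-0.444, 0.776, 0.449], [0.003, 0.502, -0.865]]
contact_force: [-0.7, -0.1, -0.4]
grip_width: 1.0
```

Run:
```python
from h import *
st(); C=cam('wrist'); np.savez('w1cam.npz',K=C[0],p=C[1],R=C[2]); p,d=snap('wrist','w1')
for nm,X in (('cp',axis(0)),('nut178',axis(178)),('pivot',F2W(np.array([0,40,34])+64*Wf))): print(nm,proj(C,X).round(1))
cv2.imwrite('pics/w1b.png',cv2.resize(cv2.cvtColor(p,cv2.COLOR_RGB2BGR),(780,585),interpolation=cv2.INTER_CUBIC))
```

```text
t 2.82 j [ -25.1   44.7   59.2   18.4  100.1 -142.1] p [ 720.9 -246.5  322.7] F [-0.7 -0.1 -0.4] M [-0.17 -0.05  0.01] g 1.0
 fix: lat y 0.2 lat u -0.4 w 333.6 grip w 272.3 tilt err 0.17
cp [259.  165.8]
nut178 [259.2 204.6]
pivot [259.  143.1]
```

View pics/w1b.png

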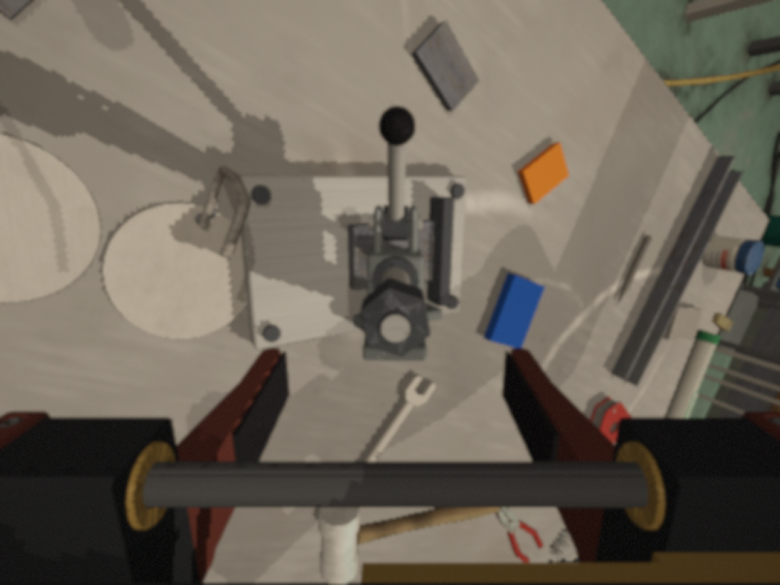

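Run:
```python
import cv2
a=cv2.imread('pics/w1.png')
cv2.imwrite('pics/w1n.png',cv2.resize(a[175:245,215:305],None,fx=8,fy=8,interpolation=cv2.INTER_CUBIC))
cv2.imwrite('pics/w1f.png',cv2.resize(a[120:205,215:305],None,fx=8,fy=7,interpolation=cv2.INTER_CUBIC))
```

```text
(no output)
```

View pics/w1n.png

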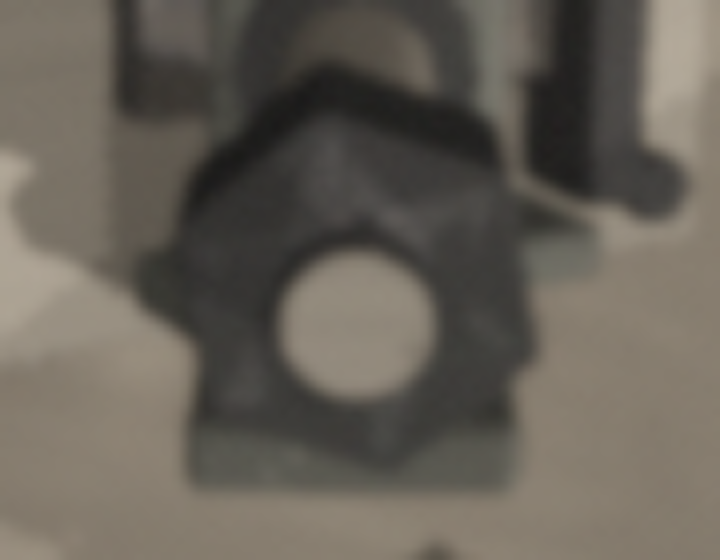

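View pics/w1f.png

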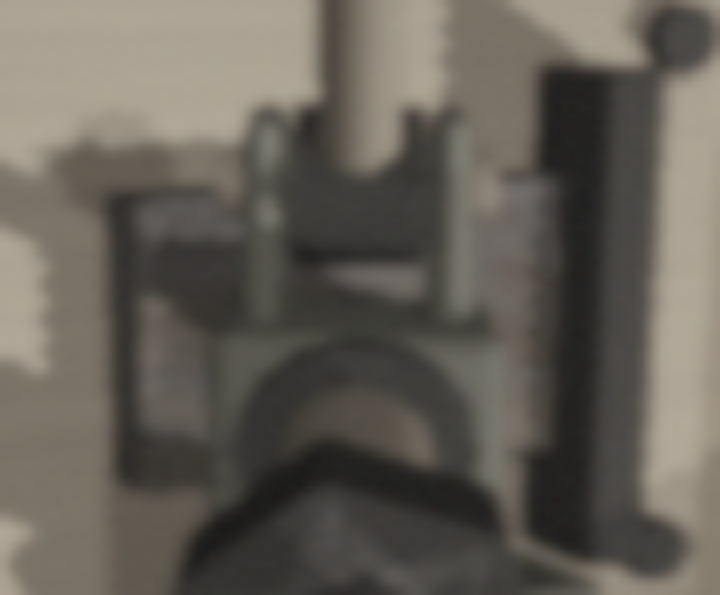

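```bash
cat >> h.py <<'E'
def campose(X,az,el,D,off=(0,0)):
    a=np.radians(az);e=np.radians(el)
    back=FR@np.array([np.sin(a)*np.cos(e),np.cos(a)*np.cos(e),np.sin(e)])
    f=-back; x=-np.cross(f,[0,0,1]);x/=np.linalg.norm(x); y=np.cross(f,x)
    Rc=np.column_stack([x,y,f]); T=robot.calibration('wrist')['T_tool_cam']
    R=Rc@T[:3,:3].T; p=X+D*back-R@T[:3,3]; return p,R
E
python3 - <<'E'
from h import *
p,R=campose(axis(15),38,45,310); print(p,R.round(2), 'tips',W2F(p+80*R[:,2]))
st()
m=p+[0,0,110]
plan(m,R,10); plan(p,R,4,m,R)
E
```

```text
[541.37644821 -81.30668203 231.52477101] [[-0.87  0.2   0.46]
 [ 0.18  0.98 -0.09]
 [-0.47  0.   -0.88]] tips [ 37.59110501  57.927725   160.82544929]
t 2.87 j [ -25.1   44.5   59.3   18.4  100.1 -142.1] p [ 720.4 -245.7  324.4] F [-0.1  0.8  0.1] M [-0.16 -0.1  -0.04] g 0.999
 fix: lat y 0.3 lat u 1.2 w 334.6 grip w 273.3 tilt err 0.12
10 rows [15.69, 20.09, 0.55, 3.76, -3.638, 2.945] len 25.494098664125275 ang 6.003876113737856
[[698.0, -237.0, 334.0], [656.0, -213.0, 348.0], [616.0, -182.0, 355.0], [581.0, -145.0, 355.0], [553.0, -103.0, 348.0]] end err [-0.04 -0.   -0.04]
4 rows [12.87, -0.0, 24.3, 0.0, 0.0, 0.0] len 27.49999999999999 ang 0.0
[[541.0, -81.0, 314.0], [541.0, -81.0, 287.0], [541.0, -81.0, 259.0], [541.0, -81.0, 232.0]] end err [-0.01  0.01  0.01]
```

Call:
drive_tool(
  targets=[
    [[15.7, 20.1, 0.5, 3.76, -3.64, 2.95, 0], [15.7, 20.1, 0.5, 3.76, -3.64, 2.95, 0], [15.7, 20.1, 0.5, 3.76, -3.64, 2.95, 0], [15.7, 20.1, 0.5, 3.76, -3.64, 2.95, 0], [15.7, 20.1, 0.5, 3.76, -3.64, 2.95, 0], [15.7, 20.1, 0.5, 3.76, -3.64, 2.95, 0], [15.7, 20.1, 0.5, 3.76, -3.64, 2.95, 0], [15.7, 20.1, 0.5, 3.76, -3.64, 2.95, 0], [15.7, 20.1, 0.5, 3.76, -3.64, 2.95, 0], [15.7, 20.1, 0.5, 3.76, -3.64, 2.95, 0]],
  ],
)

```text
time_s: 3.7
eef_pos: [540.9, -86.2, 346.0]
ee_rot: [[-0.874, 0.184, 0.45], [0.167, 0.983, -0.078], [-0.456, 0.007, -0.89]]
contact_force: [-1.1, -0.6, -0.6]
grip_width: 1.001
```

Call:
drive_tool(
  targets=[
    [[12.9, 0, 24.3, 0, 0, 0, 0], [12.9, 0, 24.3, 0, 0, 0, 0], [12.9, 0, 24.3, 0, 0, 0, 0], [12.9, 0, 24.3, 0, 0, 0, 0], [0, 0, 0, 0, 0, 0, 0]],
  ],
)

```text
time_s: 4.12
eef_pos: [538.6, -85.9, 231.2]
ee_rot: [[-0.88, 0.181, 0.438], [0.165, 0.983, -0.074], [-0.444, 0.007, -0.896]]
contact_force: [-1.6, 0.6, -1.0]
grip_width: 1.003
```

Run:
```python
from h import *
st(); C=cam('wrist'); np.savez('w2cam.npz',K=C[0],p=C[1],R=C[2]); p,d=snap('wrist','w2')
for nm,X in (('cp',axis(0)),('ax15',axis(15)),('nut178',axis(178)),('pivot',F2W(np.array([0,40,34])+64*Wf))): print(nm,proj(C,X).round(1))
cv2.imwrite('pics/w2b.png',cv2.resize(cv2.cvtColor(p,cv2.COLOR_RGB2BGR),(512,384)))
u,v=proj(C,axis(10)).astype(int)
a=p[v-45:v+45,u-60:u+60]; print(u,v)
cv2.imwrite('pics/w2f.png',cv2.resize(cv2.cvtColor(a,cv2.COLOR_RGB2BGR),None,fx=6.5,fy=6.5,interpolation=cv2.INTER_CUBIC))
```

```text
t 4.12 j [-10.5  18.  119.7   1.4  15.9 -91.2] p [538.6 -85.9 231.2] F [-1.6  0.6 -1. ] M [0.1  0.32 0.01] g 1.003
 fix: lat y 92.0 lat u 148.6 w 141.9 grip w 102.4 tilt err 49.84
cp [264.8 192.9]
ax15 [259.5 204.1]
nut178 [183.3 363.5]
pivot [213.2 223.3]
261 200
```

View pics/w2b.png

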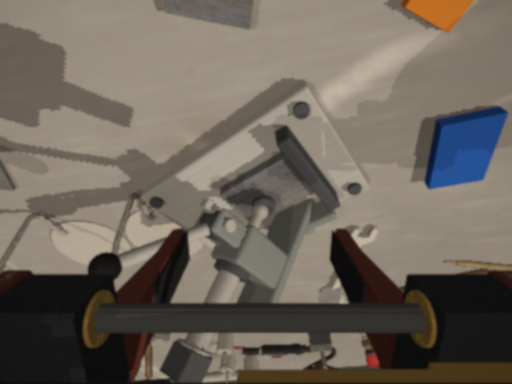

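View pics/w2f.png

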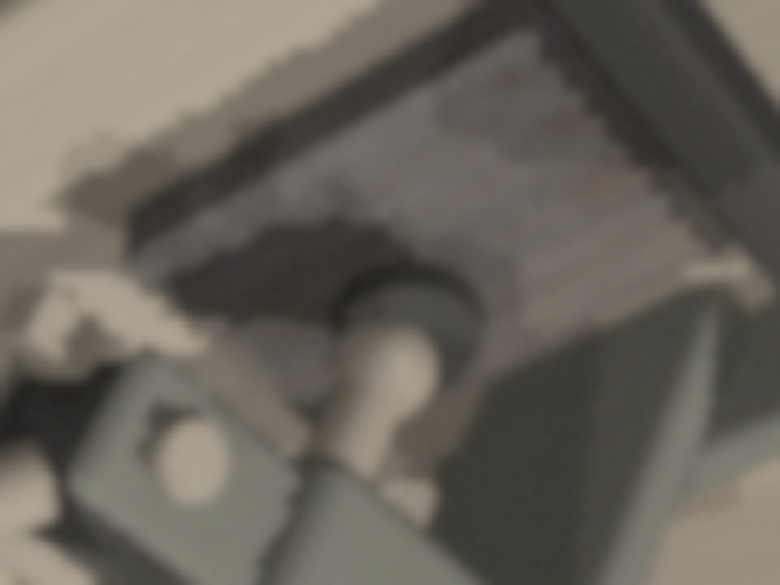

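```bash
python3 - <<'E'
import cv2
a=cv2.imread('pics/w2.png')
cv2.imwrite('pics/w2g.png',cv2.resize(a[75:235,130:380],None,fx=3.1,fy=3.1,interpolation=cv2.INTER_CUBIC))
E
python3 - <<'E'
from h import *
z=np.load('w2cam.npz');C=(z['K'],z['p'],z['R'])
for n,X in (('b95,75',(95,75,20)),('b95,-75',(95,-75,20)),('b-135,75',(-135,75,20)),('fence top near y75?',(47,0,45)),('blank44,30',(44,30,34)),('blank-44,30',(-44,30,34)),('blank44,-30',(44,-30,34))): print(n,proj(C,F2W(X)).round(1))
for n,(u,v) in dict(nearL=(135,262),nearR=(525,35)).items(): print(n,W2F(onz(C,201+u/6.5-.4,155+v/6.5-.4,34)).round(1))
for w in (5,10,15,20): print(w,proj(C,axis(w)).round(1))
E
```

```text
b95,75 [302.4  82.2]
b95,-75 [369.7 186.2]
b-135,75 [135.7 198.3]
fence top near y75? [302.6 179.7]
blank44,30 [283.  155.3]
blank-44,30 [217.  194.7]
blank44,-30 [313.2 191.2]
nearL [-40.3  26.8  34. ]
nearR [39.6 26.3 34. ]
5 [263.1 196.6]
10 [261.3 200.3]
15 [259.5 204.1]
20 [257.7 208. ]
```

View pics/w2g.png

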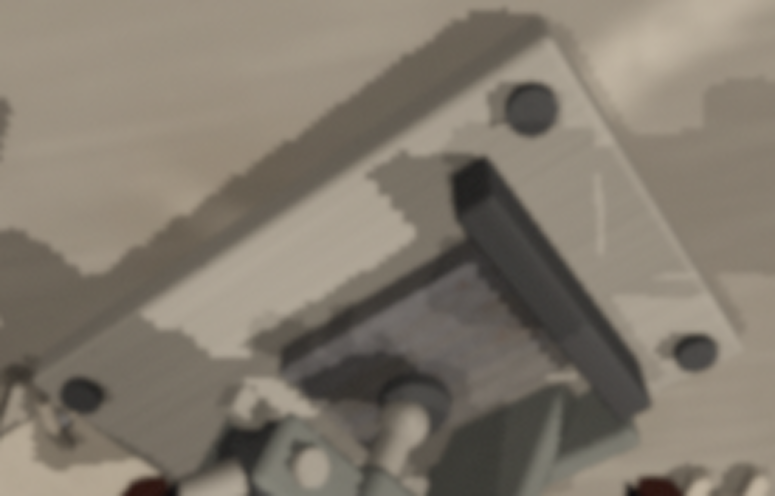

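Run:
```python
from h import *
z=np.load('w1cam.npz');C=(z['K'],z['p'],z['R'])
for w in (170,180,190,200,210): print(w,proj(C,axis(w)).round(1))
for n,X in (('b95,75',(95,75,20)),('b95,-75',(95,-75,20)),('b-135,75',(-135,75,20)),('b-135,-75',(-135,-75,20))): print(n,proj(C,F2W(X)).round(1))
a=cv2.imread('pics/w2.png')
cv2.imwrite('pics/w2n.png',cv2.resize(a[300:384,130:250],None,fx=6,fy=6,interpolation=cv2.INTER_CUBIC))
a=cv2.imread('pics/w1.png')
cv2.imwrite('pics/w1g.png',cv2.resize(a[60:240,130:330],None,fx=3,fy=3,interpolation=cv2.INTER_CUBIC))
```

```text
170 [259.2 201.8]
180 [259.3 205.3]
190 [259.3 209.2]
200 [259.3 213.4]
210 [259.3 218. ]
b95,75 [306.4 111.7]
b95,-75 [302.5 201.9]
b-135,75 [155.5 113.1]
b-135,-75 [167.5 228.7]
```

View pics/w2n.png

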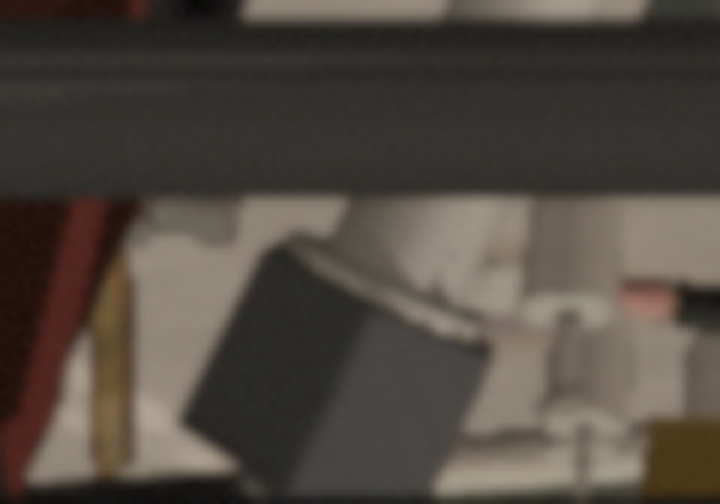

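View pics/w1g.png

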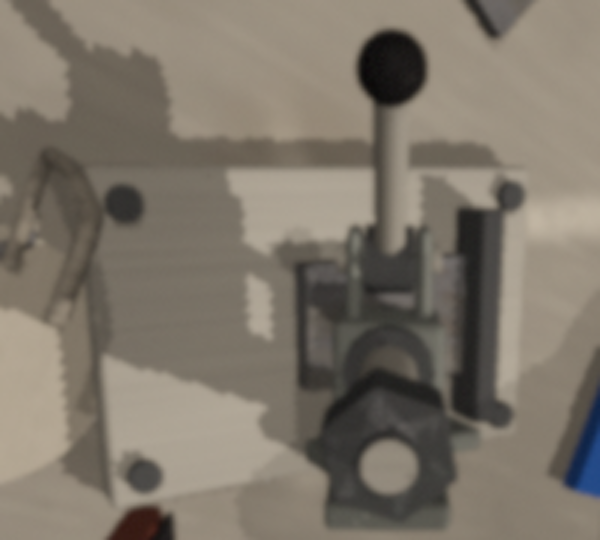

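Run:
```python
from h import *
z=np.load('w1cam.npz');C=(z['K'],z['p'],z['R']); d=np.load('pics/w1.npy')
def P(C,d,u,v):
    K,p,R=C; return p+R@(np.linalg.inv(K)@[u,v,1]*d[v,u])
for u,v in ((259,215),(257,217),(261,213),(246,215),(275,218),(262,232),(190,140),(190,200),(255,85),(262,85),(300,150)):
    f=W2F(P(C,d,u,v)); g=f-[0,0,34]; print('w1',u,v,f.round(1),'w',round(g@Wf,1),'u',round(g@[.866,0,.5],1))
z=np.load('w2cam.npz');C=(z['K'],z['p'],z['R']); d=np.load('pics/w2.npy')
for u,v in ((245,205),(270,175),(285,185),(263,199),(255,204),(273,203),(263,196),(262,194),(205,190),(250,165),(320,110)):
    f=W2F(P(C,d,u,v)); g=f-[0,0,34]; print('w2',u,v,f.round(1),'w',round(g@Wf,1))
```

```text
w1 259 215 [-99.2  -2.1 205.3] w 197.9 u -0.2
w1 257 217 [-100.3   -4.1  203.9] w 197.3 u -1.9
w1 261 213 [-97.5  -0.7 205.5] w 197.3 u 1.4
w1 246 215 [-104.2   -5.4  192.2] w 189.1 u -11.1
w1 275 218 [-83.   -8.3 204.1] w 188.9 u 13.2
w1 262 232 [-92.7 -20.8 199. ] w 189.3 u 2.3
w1 190 140 [-94.9  40.9  18.4] w 34.0 u -90.0
w1 190 200 [-101.2  -40.    19.4] w 38.0 u -94.9
w1 255 85 [-76.6  99.3 160. ] w 147.5 u -3.4
w1 262 85 [-73.   99.1 165.8] w 150.6 u 2.7
w1 300 150 [85.7 15.2 19.3] w -55.6 u 66.9
w2 245 205 [-29.9  -2.2  33.2] w 14.2
w2 270 175 [18.8 16.6 32.8] w -10.4
w2 285 185 [23.5 -5.  32.4] w -13.2
w2 263 199 [ 1.5  5.9 49.6] w 12.7
w2 255 204 [-9.4  5.5 50.1] w 18.6
w2 273 203 [ 6.6 -5.1 49.7] w 10.3
w2 263 196 [ 2.4  7.  46.4] w 9.5
w2 262 194 [-3.5  0.6 34. ] w 1.7
w2 205 190 [-60.  35.  20.] w 17.9
w2 250 165 [ 3.5 31.5 19.1] w -14.7
w2 320 110 [94.5 42.  18.2] w -61.0
```

Run:
```python
from h import *
z=np.load('w2cam.npz');C=(z['K'],z['p'],z['R']); d=np.load('pics/w2.npy')
K,p,R=C
for u in (258,261,264,267,270):
    for v in range(193,207):
        f=W2F(p+R@(np.linalg.inv(K)@[u,v,1]*d[v,u])); print(u,v,f.round(1),end=' | ')
    print()
```

```text
258 193 [-6.3  4.2 33.6] | 258 194 [-8.1  1.8 32.1] | 258 195 [-8.9  0.8 32.4] | 258 196 [-2.8  9.  44.8] | 258 197 [-2.9  8.8 46.1] | 258 198 [-2.7  9.1 48. ] | 258 199 [-3.   8.7 49. ] | 258 200 [-3.2  8.4 50.1] | 258 201 [-4.4  6.8 49.6] | 258 202 [-5.1  5.9 50. ] | 258 203 [-6.   4.6 49.9] | 258 204 [-7.2  3.1 49.4] | 258 205 [-6.5  4.  52.1] | 258 206 [-6.1  4.6 54.4] | 
261 193 [-3.7  2.1 33.5] | 261 194 [-5.   0.4 32.9] | 261 195 [-0.2  7.  43.1] | 261 196 [ 0.   7.3 45.2] | 261 197 [ 0.5  8.1 47.7] | 261 198 [ 0.2  7.6 48.6] | 261 199 [-0.   7.4 49.8] | 261 200 [-1.   6.  49.5] | 261 201 [-1.7  5.1 49.9] | 261 202 [-2.7  3.8 49.7] | 261 203 [-3.3  3.  50.2] | 261 204 [-3.6  2.7 51.3] | 261 205 [-3.7  2.5 52.6] | 261 206 [-4.2  1.8 53.3] | 
264 193 [-1.2 -0.1 33.2] | 264 194 [-2.  -1.1 33.5] | 264 195 [ 3.   6.  44.3] | 264 196 [ 2.6  5.4 45.2] | 264 197 [ 3.3  6.5 48.1] | 264 198 [ 3.   6.1 49.1] | 264 199 [ 2.2  5.1 49.2] | 264 200 [ 1.8  4.6 50.1] | 264 201 [ 0.5  2.8 49.4] | 264 202 [-0.4  1.5 49.3] | 264 203 [-0.8  1.  50.1] | 264 204 [-2.3 -1.1 49. ] | 264 205 [-2.2 -0.9 50.8] | 264 206 [-2.  -0.7 52.6] | 
267 193 [ 1.6 -1.9 33.5] | 267 194 [-0.1 -4.3 32. ] | 267 195 [ 5.5  4.  44.3] | 267 196 [ 4.9  3.2 44.7] | 267 197 [ 5.6  4.3 47.7] | 267 198 [ 5.1  3.6 48.4] | 267 199 [ 4.6  2.9 49. ] | 267 200 [ 4.8  3.3 51. ] | 267 201 [ 2.8  0.5 49. ] | 267 202 [ 2.6  0.3 50.2] | 267 203 [ 1.9 -0.8 50.3] | 267 204 [ 1.3 -1.6 50.9] | 267 205 [-0.4 -4.  49.4] | 267 206 [-0.9 -4.6 50.2] | 
270 193 [ 4.8 -3.  34.7] | 270 194 [ 3.7 -4.7 34.1] | 270 195 [ 2.3 -6.7 33.1] | 270 196 [ 7.3  1.1 44.5] | 270 197 [ 7.1  0.8 45.8] | 270 198 [ 6.9  0.7 47. ] | 270 199 [ 6.7  0.4 48.2] | 270 200 [ 6.7  0.6 49.9] | 270 201 [ 5.4 -1.3 49.1] | 270 202 [ 5.  -1.8 49.9] | 270 203 [ 4.4 -2.8 50.2] | 270 204 [ 3.2 -4.4 49.8] | 270 205 [ 2.7 -5.2 50.3] | 270 206 [ 1.6 -6.7 50. ] |
```

Run:
```python
from h import *
s=st(); o=F2W([0,-1,0])-FO
p0,R0=s['eef_pos'],s['ee_rot']
m=p0-R0@np.array([-51.6*-1,0,24.3*4])  # back out
pre=axis(310)+o
plan(m,R0,4); plan(pre,toolR(52),10,m,R0); 
plan(pre,toolR(52),10)
```

```text
t 4.17 j [-10.5  17.9 119.5   1.3  16.  -91.2] p [540.1 -86.4 233.5] F [0.1 0.1 0.5] M [ 0.04  0.22 -0.  ] g 1.003
 fix: lat y 90.8 lat u 148.8 w 144.4 grip w 105.0 tilt err 49.98
4 rows [-12.9, -0.0, -24.3, 0.0, 0.0, 0.0] len 27.511815643464903 ang 0.0
[[541.0, -87.0, 261.0], [541.0, -87.0, 288.0], [542.0, -87.0, 316.0], [543.0, -88.0, 343.0]] end err [0. 0. 0.]
10 rows [-21.43, -10.02, 4.26, -1.753, 4.71, 1.978] len 24.03757589105952 ang 5.400410332654355
[[562.0, -101.0, 349.0], [600.0, -130.0, 354.0], [637.0, -161.0, 350.0], [671.0, -191.0, 337.0], [703.0, -221.0, 316.0]] end err [-0.02 -0.02  0.02]
10 rows [-22.66, -7.95, -6.89, -1.753, 4.71, 1.978] len 24.9810222951089 ang 5.400410332654355
[[556.0, -97.0, 250.0], [589.0, -123.0, 277.0], [625.0, -152.0, 295.0], [662.0, -184.0, 305.0], [699.0, -218.0, 306.0]] end err [0.03 0.02 0.02]
```

Call:
drive_tool(
  targets=[
    [[-12.9, 0, -24.3, 0, 0, 0, 0], [-12.9, 0, -24.3, 0, 0, 0, 0], [-12.9, 0, -24.3, 0, 0, 0, 0], [-12.9, 0, -24.3, 0, 0, 0, 0]],
  ],
)

```text
time_s: 4.5
eef_pos: [544.1, -88.2, 348.7]
ee_rot: [[-0.876, 0.181, 0.447], [0.165, 0.983, -0.077], [-0.454, 0.007, -0.891]]
contact_force: [-0.0, -0.3, -1.0]
grip_width: 0.996
```

Call:
drive_tool(
  targets=[
    [[-21.4, -10, 4.3, -1.75, 4.71, 1.98, 0], [-21.4, -10, 4.3, -1.75, 4.71, 1.98, 0], [-21.4, -10, 4.3, -1.75, 4.71, 1.98, 0], [-21.4, -10, 4.3, -1.75, 4.71, 1.98, 0], [-21.4, -10, 4.3, -1.75, 4.71, 1.98, 0], [-21.4, -10, 4.3, -1.75, 4.71, 1.98, 0], [-21.4, -10, 4.3, -1.75, 4.71, 1.98, 0], [-21.4, -10, 4.3, -1.75, 4.71, 1.98, 0], [-21.4, -10, 4.3, -1.75, 4.71, 1.98, 0], [-21.4, -10, 4.3, -1.75, 4.71, 1.98, 0]],
  ],
)

```text
time_s: 5.33
eef_pos: [719.3, -236.6, 308.8]
ee_rot: [[-0.857, 0.468, -0.217], [0.339, 0.828, 0.447], [0.389, 0.31, -0.868]]
contact_force: [0.6, 0.5, 0.0]
grip_width: 1.001
```

Call:
drive_tool(
  targets=[
    [[0, 0, 0, 0, 0, 0, 0], [0, 0, 0, 0, 0, 0, 0]],
  ],
)

```text
time_s: 5.5
eef_pos: [718.1, -236.5, 303.1]
ee_rot: [[-0.855, 0.469, -0.22], [0.339, 0.828, 0.447], [0.392, 0.308, -0.867]]
contact_force: [0.9, 0.2, 0.6]
grip_width: 1.005
```

```bash
cat >> h.py <<'E'
def gt(C,d,u,v): return W2F(C[1]+C[2]@(np.linalg.inv(C[0])@[u,v,1]*d[int(round(v)),int(round(u))]))
E
python3 - <<'E'
from h import *
st(); C=cam('wrist'); p,d=snap('wrist','w3'); np.savez('w3cam.npz',K=C[0],p=C[1],R=C[2])
u,v=proj(C,axis(189)).astype(int); print(u,v)
a=p[v-45:v+45,u-55:u+55]; cv2.imwrite('pics/w3n.png',cv2.resize(cv2.cvtColor(a,cv2.COLOR_RGB2BGR),None,fx=6.5,fy=6.5,interpolation=cv2.INTER_CUBIC))
# stud top: bright region
pts=[]
for y in range(v-45,v+45):
    for x in range(u-45,u+45):
        g=gt(C,d,x,y)-[0,0,34]; w=g@Wf
        pts.append((x,y,g[1],g@[.866,0,.5],w))
pts=np.array(pts); k=(pts[:,4]>194)&(pts[:,4]<203)&(np.hypot(pts[:,2],pts[:,3])<20); print('stud',k.sum(),pts[k].mean(0).round(1))
k=(pts[:,4]>186)&(pts[:,4]<193)&(np.hypot(pts[:,2],pts[:,3])<30); print('top',k.sum(),np.median(pts[k],0).round(1))
m=np.zeros((384,512),np.uint8); 
k=(pts[:,4]>185)&(np.hypot(pts[:,2],pts[:,3])<30)
q=pts[k][:,2:4].astype(np.float32); h=cv2.convexHull(q); 
print('hull',cv2.minAreaRect(h)); print(cv2.approxPolyDP(h,2.5,True)[:,0].round(1).tolist())
E
```

```text
t 5.5 j [-24.6  44.7  61.6  18.5  97.3 -90.5] p [ 718.1 -236.5  303.1] F [0.9 0.2 0.6] M [-0.18 -0.03  0.05] g 1.005
 fix: lat y -1.8 lat u -1.4 w 311.6 grip w 250.3 tilt err 0.18
256 215
stud 384 [259.6 220.7  -2.3   0.7 197.2]
top 1450 [260.  213.   -0.3   3.2 189.1]
hull ((-2.394587516784668, 0.40199851989746094), (40.0232048034668, 35.81312942504883), 50.74829864501953)
[[17.200000762939453, -3.299999952316284], [10.800000190734863, 15.5], [-6.900000095367432, 19.600000381469727], [-23.100000381469727, 3.4000000953674316], [-15.0, -15.100000381469727], [3.299999952316284, -19.5]]
```

View pics/w3n.png

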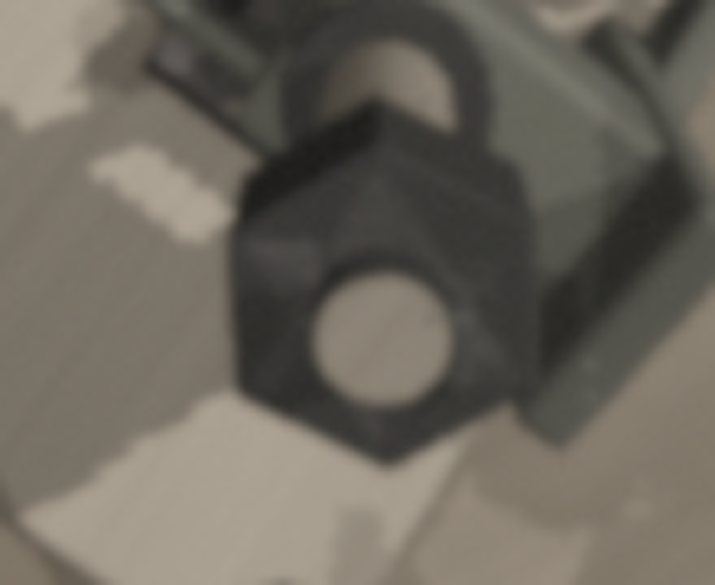

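Call:
drive_tool(
  targets=[
    [[1, 1, 12, 0, 0, 0, 0], [0, 0, 12, 0, 0, 0, 0], [0, 0, 12, 0, 0, 0, 0], [0, 0, 12, 0, 0, 0, 0], [0, 0, 12, 0, 0, 0, 0], [0, 0, 10, 0, 0, 0, 0], [0, 0, 4, 0, 0, 0, 0], [0, 0, 0, 0, 0, 0, 0]],
  ],
)

```text
time_s: 6.22
eef_pos: [701.1, -200.7, 239.1]
ee_rot: [[-0.855, 0.468, -0.221], [0.338, 0.828, 0.447], [0.392, 0.308, -0.867]]
contact_force: [0.5, 0.3, 0.0]
grip_width: 0.999
```

Run:
```python
from h import *
st(); C=cam('wrist'); p,d=snap('wrist','w4')
cv2.imwrite('pics/w4b.png',cv2.resize(cv2.cvtColor(p[150:384,100:420],cv2.COLOR_RGB2BGR),None,fx=2.4,fy=2.4,interpolation=cv2.INTER_CUBIC))
st()
```

```text
t 6.22 j [-22.8  45.3  68.9  19.1  89.3 -91.5] p [ 701.1 -200.7  239.1] F [0.5 0.3 0. ] M [-0.24 -0.07  0.05] g 0.999
 fix: lat y -2.5 lat u 0.9 w 236.3 grip w 175.0 tilt err 0.1
t 6.27 j [-22.8  45.3  68.9  19.1  89.3 -91.5] p [ 701.5 -201.2  240. ] F [ 1.   0.2 -0.2] M [-0.16 -0.07 -0.03] g 1.003
 fix: lat y -2.7 lat u 0.8 w 237.4 grip w 176.1 tilt err 0.17
```

View pics/w4b.png

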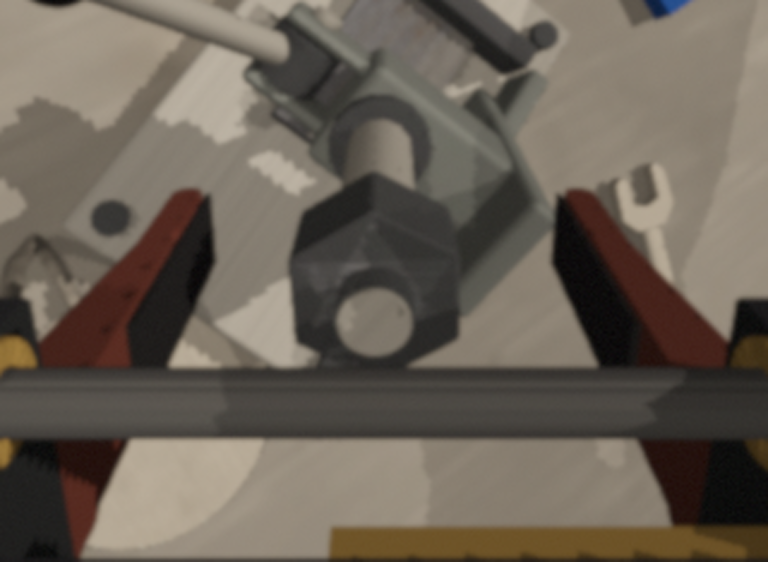

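Call:
drive_tool(
  targets=[
    [[0, -1.6, 0, 0, 0, 0, 0], [0, 0, 0, 0, 0, 0, 255], [0, 0, 0, 0, 0, 0, 255], [0, 0, 0, 0, 0, 0, 255], [0, 0, 0, 0, 0, 0, 255], [0, 0, 0, 0, 0, 0, 255], [0, 0, 0, 0, 0, 0, 255], [0, 0, 0, 0, 0, 0, 255]],
  ],
  force=45,
)

```text
time_s: 6.93
eef_pos: [701.0, -202.9, 240.2]
ee_rot: [[-0.856, 0.468, -0.219], [0.339, 0.828, 0.447], [0.39, 0.309, -0.867]]
contact_force: [-0.5, 0.7, -0.0]
grip_width: 0.508
```

Run:
```python
from h import *
s=st(); print('tool F',(s['ee_rot'].T@s['contact_force']).round(1))
```

```text
t 6.93 j [-23.   45.3  68.9  19.   89.3 -91.6] p [ 701.  -202.9  240.2] F [-0.5  0.7 -0. ] M [-0.2  -0.12  0.04] g 0.508
 fix: lat y -1.4 lat u -0.2 w 238.2 grip w 176.9 tilt err 0.24
tool F [0.7 0.3 0.4]
```

Call:
drive_tool(
  targets=[
    [[0, 0, 0, 0, 0, 0, 255], [0, 0, 0, 0, 0, 0, 255], [0, 0, 0, 0, 0, 0, 255], [0, 0, 0, 0, 0, 0, 255]],
  ],
)

```text
time_s: 7.27
eef_pos: [701.0, -202.9, 240.1]
ee_rot: [[-0.856, 0.468, -0.219], [0.338, 0.828, 0.447], [0.39, 0.309, -0.867]]
contact_force: [0.2, -0.4, -0.2]
grip_width: 0.411
```

Run:
```python
from h import *
s=st(); print('tool F',(s['ee_rot'].T@s['contact_force']).round(1))
```

```text
t 7.27 j [-23.   45.3  68.9  19.   89.3 -91.6] p [ 701.  -202.9  240.1] F [ 0.2 -0.4 -0.2] M [-0.12 -0.21  0.29] g 0.411
 fix: lat y -1.4 lat u -0.2 w 238.1 grip w 176.8 tilt err 0.24
tool F [-0.4 -0.3 -0.1]
```

Call:
drive_tool(
  targets=[
    [[0, 0, 0.1, 0, 0, 3, 255], [0, 0, 0.22, 0, 0, 6.5, 255], [0, 0, 0.22, 0, 0, 6.5, 255], [0, 0, 0.22, 0, 0, 6.5, 255], [0, 0, 0.22, 0, 0, 6.5, 255], [0, 0, 0.22, 0, 0, 6.5, 255], [0, 0, 0.22, 0, 0, 6.5, 255], [0, 0, 0.22, 0, 0, 6.5, 255]],
  ],
  force=55,
)

```text
time_s: 7.93
eef_pos: [700.6, -202.5, 239.2]
ee_rot: [[-0.212, 0.953, -0.219], [0.846, 0.291, 0.446], [0.489, -0.091, -0.868]]
contact_force: [-0.6, -2.1, 1.5]
grip_width: 0.408
```

Run:
```python
from h import *
s=st(); print('tool F',(s['ee_rot'].T@s['contact_force']).round(1),'M',(s['ee_rot'].T@s['wrist_torque']).round(2)); R=toolR(0).T@s['ee_rot']; print('phi',np.degrees(np.arctan2(R[1,0],R[0,0])))
```

```text
t 7.93 j [-22.9  45.3  69.   19.   89.2 -42.8] p [ 700.6 -202.5  239.2] F [-0.6 -2.1  1.5] M [-0.2   0.17  0.53] g 0.408
 fix: lat y -1.2 lat u -0.2 w 237.1 grip w 175.8 tilt err 0.25
tool F [-0.9 -1.3 -2.2] M [ 0.44 -0.19 -0.34]
phi 100.77642578624479
```

Call:
drive_tool(
  targets=[
    [[0, 0, 0.22, 0, 0, 6.5, 255], [0, 0, 0.22, 0, 0, 6.5, 255], [0, 0, 0.22, 0, 0, 6.5, 255], [0, 0, 0.22, 0, 0, 6.5, 255], [0, 0, 0.22, 0, 0, 6.5, 255], [0, 0, 0.22, 0, 0, 6.5, 255], [0, 0, 0.22, 0, 0, 6.5, 255], [0, 0, 0.22, 0, 0, 6.5, 255], [0, 0, 0.22, 0, 0, 6.5, 255], [0, 0, 0.22, 0, 0, 6.5, 255]],
  ],
)

```text
time_s: 8.77
eef_pos: [699.8, -201.4, 237.3]
ee_rot: [[0.774, 0.594, -0.219], [0.621, -0.644, 0.447], [0.124, -0.482, -0.867]]
contact_force: [-1.6, -2.7, 2.5]
grip_width: 0.409
```

Call:
drive_tool(
  targets=[
    [[0, 0, 0.2, 0, 0, 6, 255], [0, 0, 0.2, 0, 0, 6, 255], [0, 0, 0.2, 0, 0, 6, 255], [0, 0, 0, 0, 0, 0, 255]],
  ],
)

```text
time_s: 9.1
eef_pos: [699.6, -201.0, 236.7]
ee_rot: [[0.919, 0.327, -0.219], [0.393, -0.803, 0.448], [-0.03, -0.498, -0.867]]
contact_force: [-1.2, -2.6, 2.8]
grip_width: 0.406
```

Run:
```python
from h import *
s=st(); print('tool F',(s['ee_rot'].T@s['contact_force']).round(1),'M',(s['ee_rot'].T@s['wrist_torque']).round(2)); R=toolR(0).T@s['ee_rot']; print('phi',np.degrees(np.arctan2(R[1,0],R[0,0])))
for f in 'ab': 
  C=cam('wrist'); p,d=snap('wrist','w5')
cv2.imwrite('pics/w5b.png',cv2.resize(cv2.cvtColor(p,cv2.COLOR_RGB2BGR),None,fx=1.5,fy=1.5,interpolation=cv2.INTER_CUBIC))
```

```text
t 9.1 j [-22.9  45.3  69.3  19.1  88.9  40.1] p [ 699.6 -201.   236.7] F [-1.2 -2.6  2.8] M [ 0.48  0.7  -0.29] g 0.406
 fix: lat y -1.0 lat u 0.0 w 234.0 grip w 172.7 tilt err 0.19
tool F [-2.3  0.3 -3.3] M [ 0.72 -0.26  0.46]
phi -176.2846756842333
```

View pics/w5b.png

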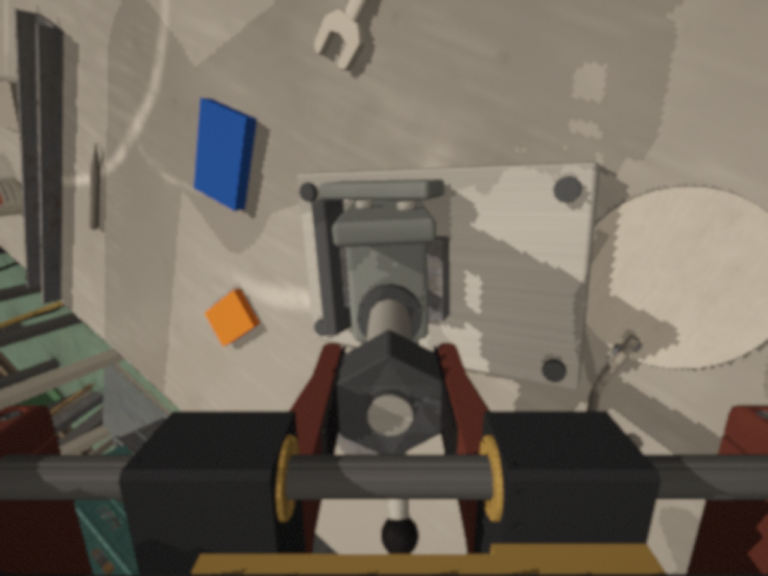

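Call:
drive_tool(
  targets=[
    [[0, 0, 0, 0, 0, 0, 0], [0, 0, 0, 0, 0, 0, 0], [0, 0, 0, 0, 0, 0, 0], [0, 0, 0, 0, 0, 0, 0], [0, 0, 0, 0, 0, 0, 0], [0, 0, -12, 0, 0, 0, 0], [0, 0, -20, 0, 0, 0, 0], [0, 0, -20, 0, 0, 0, 0], [0, 0, -20, 0, 0, 0, 0], [0, 0, -20, 0, 0, 0, 0]],
  ],
)

```text
time_s: 10.03
eef_pos: [720.5, -242.7, 317.9]
ee_rot: [[0.918, 0.332, -0.218], [0.396, -0.802, 0.446], [-0.027, -0.496, -0.868]]
contact_force: [-0.5, -0.5, -0.3]
grip_width: 0.997
```

Run:
```python
from h import *
st()
C=cam('top'); d=np.load('pics/top0.npy')
for r,name in (((180,215,365,400),'bar'),((140,175,320,340),'wire')):
    pts=np.array([gt(C,d,u,v) for v in range(r[0],r[1]) for u in range(r[2],r[3])]); k=pts[:,2]>25
    print(name,k.sum(),pts[k].min(0).round(0) if k.any() else '',pts[k].max(0).round(0) if k.any() else '', pts[pts[:,2].argmax()].round(0))
z=np.load('w1cam.npz');C=(z['K'],z['p'],z['R']); d=np.load('pics/w1.npy')
pts=np.array([gt(C,d,u,v) for v in range(105,170) for u in range(130,163)]);k=pts[:,2]>25
print(k.sum(),pts[k].min(0).round(0),pts[k].max(0).round(0))
b=[(u,v,*gt(C,d,u,v)) for v in range(60,110) for u in range(240,285)]; b=np.array(b); k=b[:,4]>140; print('ball pts',k.sum(), b[k].mean(0).round(1), b[k][:,4].max())
```

```text
t 10.03 j [-24.9  44.5  60.1  18.5  98.9  41.2] p [ 720.5 -242.7  317.9] F [-0.5 -0.5 -0.3] M [-0.22  0.03  0.01] g 0.997
 fix: lat y -1.1 lat u 0.2 w 327.7 grip w 266.4 tilt err 0.29
bar 156 [-244.  176.   26.] [ 151.  255. 1484.] [ 151.  176. 1484.]
wire 69 [-165.   35.   25.] [ 151.  176. 1484.] [ 151.  176. 1484.]
492 [-208.   29.   25.] [-144.   80.  393.]
ball pts 659 [260.6  86.3 -71.1  98.2 160. ] 393.38564401902056
```

Run:
```python
from h import *
C=cam('top'); d=np.load('pics/top0.npy')
z=np.load('w1cam.npz');C1=(z['K'],z['p'],z['R']); d1=np.load('pics/w1.npy')
for C,d,r,name in ((C,d,(175,215,355,400),'bar'),(C,d,(130,175,318,345),'wireTop'),(C1,d1,(100,170,120,163),'wireW1')):
    pts=np.array([gt(C,d,u,v) for v in range(r[0],r[1]) for u in range(r[2],r[3]) if d[v,u]>0]); 
    for lo,hi in ((8,25),(25,60),(60,100),(100,200)):
        k=(pts[:,2]>lo)&(pts[:,2]<hi); print(name,lo,k.sum(),pts[k].min(0).round(0) if k.any() else '',pts[k].max(0).round(0) if k.any() else '')
p,d=snap('scene','s1')
cv2.imwrite('pics/s1c.png',cv2.resize(cv2.cvtColor(p[150:310,260:450],cv2.COLOR_RGB2BGR),None,fx=3.5,fy=3.5,interpolation=cv2.INTER_CUBIC))
```

```text
bar 8 119 [-294.  165.    8.] [-160.  287.   23.]
bar 25 25 [-231.  230.   26.] [-217.  254.   59.]
bar 60 30 [-232.  230.   60.] [-218.  255.   99.]
bar 100 92 [-244.  230.  101.] [-219.  255.  138.]
wireTop 8 141 [-226.  -37.    8.] [-101.  107.   25.]
wireTop 25 20 [-145.   39.   25.] [-105.   83.   53.]
wireTop 60 13 [-149.   69.   65.] [-141.   80.   99.]
wireTop 100 32 [-165.   35.  105.] [-145.   71.  135.]
wireW1 8 231 [-166.    5.    8.] [-127.   80.   25.]
wireW1 25 33 [-149.   71.   25.] [-144.   80.   58.]
wireW1 60 68 [-152.   66.   62.] [-144.   76.   99.]
wireW1 100 379 [-170.   29.  100.] [-147.   69.  131.]
```

View pics/s1c.png

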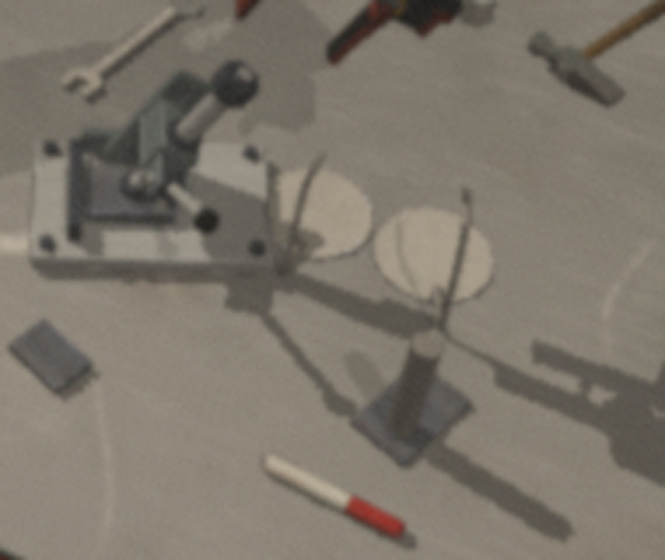

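```bash
cat >> h.py <<'E'
PH=np.array([.8660254,0,.5])
def pt(y,w,u=0): return F2W(np.array([0,y,34.])+w*Wf+u*PH)
def ballyw(q): a=1.05-q; return 40+100*np.cos(a),64+100*np.sin(a)
def qray(C,u,v):
    qs=np.linspace(0,1.4,281); e=[]
    for q in qs: e.append(np.linalg.norm(proj(C,pt(*ballyw(q)))-[u,v]))
    i=int(np.argmin(e)); return qs[i],e[i]
E
python3 - <<'E'
from h import *
C=cam('scene'); print(qray(C,260+207/3.5-.4,150+220/3.5-.4), qray(C,225+487/5-.4,155+253/5-.4))
p,d=snap('top','t1')
T=cam('top'); print('old top',qray(T,225+558/6-.4,115+393/6-.4))
q=proj(T,pt(*ballyw(.4))).astype(int); print(q)
cv2.imwrite('pics/t1c.png',cv2.resize(cv2.cvtColor(p[130:205,250:350],cv2.COLOR_RGB2BGR),None,fx=7,fy=7,interpolation=cv2.INTER_CUBIC))
st()
# preview: tip target above ball at q=.5
s=robot.get_state()
for y,w in ((116,200),(116,150)): 
    P=pt(y,w+80); print(y,w,P.round(0)); plan(P,toolR(90),14)
E
```

```text
(np.float64(0.425), np.float64(0.2627257593712155)) (np.float64(0.185), np.float64(0.06413596001033854))
old top (np.float64(0.2), np.float64(1.259840525944041))
[318 186]
t 10.13 j [-25.   44.4  59.9  18.5  98.8  41.2] p [ 721.6 -243.9  320.3] F [ 0.3 -0.2  0.1] M [-0.19  0.07 -0.03] g 0.998
 fix: lat y -1.6 lat u 0.1 w 330.6 grip w 269.3 tilt err 0.65
116 200 [ 605. -274.  276.]
14 rows [-7.22, -6.06, 3.56, 0.052, 0.002, -6.671] len 10.07233052380754 ang 6.670895769968933
[[712.0, -240.0, 320.0], [693.0, -236.0, 319.0], [673.0, -236.0, 316.0], [654.0, -239.0, 311.0], [636.0, -246.0, 304.0], [621.0, -255.0, 294.0], [609.0, -267.0, 283.0]] end err [-0.04 -0.   -0.03]
116 150 [ 594. -251.  233.]
14 rows [-7.22, -6.08, 7.13, 0.052, 0.002, -6.671] len 11.83259013066128 ang 6.670895769968933
[[711.0, -239.0, 317.0], [690.0, -231.0, 310.0], [669.0, -228.0, 301.0], [648.0, -228.0, 289.0], [629.0, -231.0, 276.0], [613.0, -238.0, 260.0], [599.0, -246.0, 243.0]] end err [ 0.05  0.05 -0.01]
```

View pics/t1c.png

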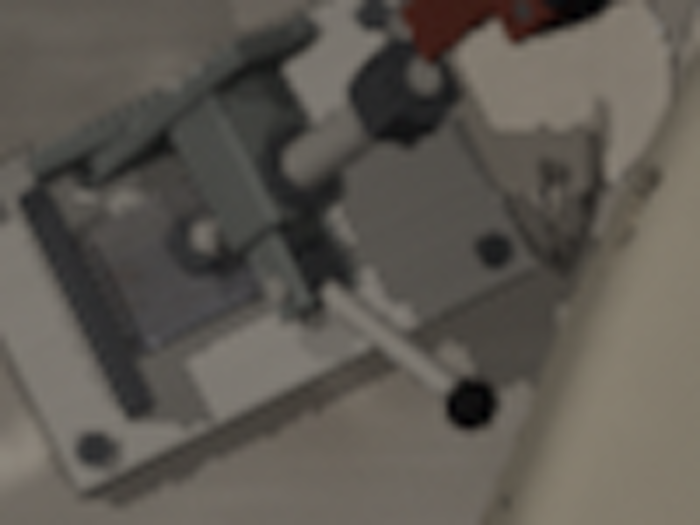

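Run:
```python
from h import *
s=st(); P=pt(125,165+80); r=plan(P,toolR(90),14)
q=s['eef_pos'].copy();Q=s['ee_rot'].copy()
for k in range(14):
    q=q+Q@r[:3];Q=Q@Ro.from_rotvec(r[3:],degrees=True).as_matrix(); f=W2F(q)-[0,0,34]; print(f[1].round(),(f@PH).round(),(f@Wf-80).round(),end=' | ')
```

```text
t 10.13 j [-25.   44.4  59.9  18.5  98.8  41.2] p [ 721.6 -243.9  320.3] F [ 0.3 -0.2  0.1] M [-0.19  0.07 -0.03] g 0.998
 fix: lat y -1.6 lat u 0.1 w 330.6 grip w 269.3 tilt err 0.65
14 rows [-7.77, -6.54, 6.05, 0.052, 0.002, -6.671] len 11.824211804424479 ang 6.670895769968933
[[711.0, -239.0, 318.0], [689.0, -232.0, 313.0], [667.0, -230.0, 306.0], [645.0, -232.0, 297.0], [625.0, -237.0, 285.0], [608.0, -245.0, 271.0], [595.0, -256.0, 255.0]] end err [0.   0.03 0.07]
6.0 7.0 244.0 | 14.0 13.0 238.0 | 23.0 18.0 232.0 | 32.0 22.0 226.0 | 41.0 25.0 220.0 | 51.0 27.0 214.0 | 62.0 27.0 208.0 | 72.0 27.0 201.0 | 82.0 25.0 195.0 | 91.0 22.0 189.0 | 101.0 18.0 183.0 | 109.0 13.0 177.0 | 118.0 7.0 171.0 | 125.0 0.0 165.0 |
```

Call:
drive_tool(
  targets=[
    [[-7.8, -6.5, 3, 0, 0, -6.67, 255], [-7.8, -6.5, 3, 0, 0, -6.67, 255], [-7.8, -6.5, 3, 0, 0, -6.67, 255], [-7.8, -6.5, 3, 0, 0, -6.67, 255], [-7.8, -6.5, 3, 0, 0, -6.67, 255], [-7.8, -6.5, 3, 0, 0, -6.67, 255], [-7.8, -6.5, 3, 0, 0, -6.67, 255], [-7.8, -6.5, 3, 0, 0, -6.67, 255], [-7.8, -6.5, 3, 0, 0, -6.67, 255], [-7.8, -6.5, 3, 0, 0, -6.67, 255]],
  ],
  force=30,
)

```text
time_s: 10.97
eef_pos: [620.5, -252.5, 300.1]
ee_rot: [[0.053, 0.974, -0.22], [0.893, 0.052, 0.447], [0.447, -0.22, -0.867]]
contact_force: [0.3, -0.4, -0.2]
grip_width: 0.284
```

Call:
drive_tool(
  targets=[
    [[-7.8, -6.5, 10, 0, 0, -6.67, 255], [-7.8, -6.5, 12, 0, 0, -6.67, 255], [-7.8, -6.5, 14, 0, 0, -6.67, 255], [-7.8, -6.5, 14, 0, 0, -6.67, 255], [0, 0, 0, 0, 0, 0, 255], [0, 0, 0, 0, 0, 0, 255], [0, 0, 0, 0, 0, 0, 255], [0, 0, 0, 0, 0, 0, 255], [0, 0, 0, 0, 0, 0, 255]],
  ],
)

```text
time_s: 11.72
eef_pos: [589.6, -262.7, 247.2]
ee_rot: [[-0.384, 0.897, -0.218], [0.778, 0.442, 0.446], [0.496, 0.002, -0.868]]
contact_force: [-0.7, -0.5, -0.7]
grip_width: 0.002
```

```bash
cat >> h.py <<'E'
def tip():
    s=robot.get_state(); t=s['eef_pos']+80*s['ee_rot'][:,2]; f=W2F(t)-[0,0,34]; F=FR.T@s['contact_force']
    R=toolR(0).T@s['ee_rot']
    print('t',round(s['time_s'],2),'tip y,u,w',f[1].round(1),(f@PH).round(1),(f@Wf).round(1),'F y,u,w',F[1].round(1),(F@PH).round(1),(F@Wf).round(1),'g',s['grip_width'].round(3),'phi',np.degrees(np.arctan2(R[1,0],R[0,0])).round(1)); return s
E
python3 - <<'E'
from h import *
st(); tip(); C=cam('wrist'); p,d=snap('wrist','w6')
cv2.imwrite('pics/w6b.png',cv2.resize(cv2.cvtColor(p,cv2.COLOR_RGB2BGR),None,fx=1.5,fy=1.5,interpolation=cv2.INTER_CUBIC))
print(ballyw(.425))
E
```

```text
t 11.72 j [-30.6  38.7  80.7  15.9  86.3 -61.5] p [ 589.6 -262.7  247.2] F [-0.7 -0.5 -0.7] M [-0.19 -0.07 -0.01] g 0.002
 fix: lat y 125.0 lat u -0.1 w 246.3 grip w 185.0 tilt err 0.32Traceback (most recent call last):
  File "<stdin>", line 2, in <module>
  File "h.py", line 68, in tip
    print('t',round(s['time_s'],2),'tip y,u,w',f[1].round(1),(f@PH).round(1),(f@Wf).round(1),'F y,u,w',F[1].round(1),(F@PH).round(1),(F@Wf).round(1),'g',s['grip_width'].round(3),'phi',np.degrees(np.arctan2(R[1,0],R[0,0])).round(1)); return s
                                                                                                                                                         ^^^^^^^^^^^^^^^^^^^^^
AttributeError: 'float' object has no attribute 'round'
```

```bash
sed -i "s/s\['grip_width'\].round(3)/round(s['grip_width'],3)/" h.py
python3 - <<'E'
from h import *
tip(); C=cam('wrist'); p,d=snap('wrist','w6')
cv2.imwrite('pics/w6b.png',cv2.resize(cv2.cvtColor(p,cv2.COLOR_RGB2BGR),None,fx=1.5,fy=1.5,interpolation=cv2.INTER_CUBIC))
for q in (.425,.55,.6,.65,.7,.8,.9,1,1.1,1.2,1.3,1.4): y,w=ballyw(q); print(q,round(y+3,1),round(w+11,1))
E
```

```text
t 11.72 tip y,u,w 124.7 -0.5 166.3 F y,u,w 0.8 -0.4 -0.5 g 0.002 phi 90.1
0.425 124.1 133.5
0.55 130.8 122.9
0.6 133.0 118.5
0.65 135.1 113.9
0.7 136.9 109.3
0.8 139.9 99.7
0.9 141.9 89.9
1 142.9 80.0
1.1 142.9 70.0
1.2 141.9 60.1
1.3 139.9 50.3
1.4 136.9 40.7
```

View pics/w6b.png

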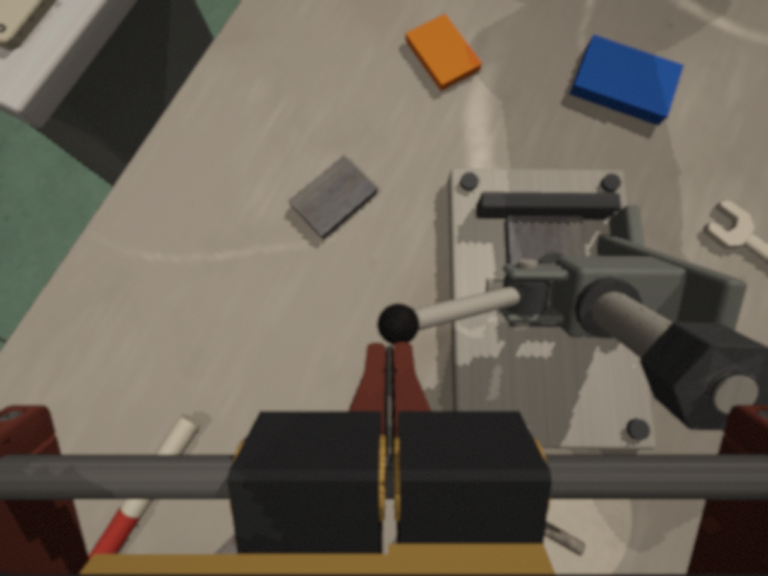

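Call:
drive_tool(
  targets=[
    [[0, 0, 10, 0, 0, 0, 255], [0, 0, 10, 0, 0, 0, 255], [0, -1, 8, 0, 0, 0, 255], [0, -1, 3, 0, 0, 0, 255], [0, -1, 3, 0, 0, 0, 255], [0, -1, 3, 0, 0, 0, 255], [0, -1, 3, 0, 0, 0, 255], [0, -1, 3, 0, 0, 0, 255]],
  ],
)

```text
time_s: 12.43
eef_pos: [574.0, -246.5, 209.0]
ee_rot: [[-0.385, 0.897, -0.218], [0.778, 0.442, 0.446], [0.497, 0.002, -0.868]]
contact_force: [-1.6, -1.6, 1.3]
grip_width: 0.003
```

Run:
```python
from h import *
tip()
```

```text
t 12.43 tip y,u,w 131.5 -0.9 122.5 F y,u,w 2.1 0.0 1.5 g 0.003 phi 90.1
```

Call:
drive_tool(
  targets=[
    [[0, -1, 2.5, 0, 0, 0, 255], [0, -1, 2.5, 0, 0, 0, 255], [0, -1, 2.5, 0, 0, 0, 255]],
  ],
)

```text
time_s: 12.68
eef_pos: [569.8, -244.2, 202.4]
ee_rot: [[-0.385, 0.897, -0.218], [0.778, 0.442, 0.447], [0.497, 0.002, -0.868]]
contact_force: [-2.2, -1.8, 2.1]
grip_width: 0.008
```

```bash
python3 -c "
from h import *
tip()"
```

```text
t 12.68 tip y,u,w 134.2 -0.8 114.7 F y,u,w 2.8 0.5 2.1 g 0.008 phi 90.1
```

Call:
drive_tool(
  targets=[
    [[0, -0.9, 2.5, 0, 0, 0, 255], [0, -0.8, 2.5, 0, 0, 0, 255], [0, -0.7, 2.5, 0, 0, 0, 255]],
  ],
)

```text
time_s: 12.93
eef_pos: [565.5, -242.3, 196.1]
ee_rot: [[-0.385, 0.897, -0.22], [0.778, 0.443, 0.446], [0.497, 0.001, -0.868]]
contact_force: [-4.8, -6.0, 5.5]
grip_width: 0.004
```

```bash
python3 -c "
from h import *
tip()"
```

```text
t 12.93 tip y,u,w 137.4 -0.9 107.5 F y,u,w 7.0 -0.1 6.4 g 0.004 phi 90.1
```

Call:
drive_tool(
  targets=[
    [[0, -0.6, 2.5, 0, 0, 0, 255], [0, -0.5, 2.5, 0, 0, 0, 255], [0, -0.4, 2.5, 0, 0, 0, 255]],
  ],
)

```text
time_s: 13.18
eef_pos: [562.0, -240.0, 189.7]
ee_rot: [[-0.384, 0.896, -0.221], [0.778, 0.443, 0.446], [0.497, -0.0, -0.868]]
contact_force: [-6.2, -7.0, 6.4]
grip_width: 0.004
```

```bash
python3 -c "
from h import *
tip()"
```

```text
t 13.18 tip y,u,w 139.6 -0.9 100.2 F y,u,w 8.6 0.1 7.3 g 0.004 phi 90.1
```

Call:
drive_tool(
  targets=[
    [[0, 1, 1, 0, 0, 0, 255], [0, 1, 2, 0, 0, 0, 255], [0, 1, 2, 0, 0, 0, 255], [0, 0, 2.5, 0, 0, 0, 255]],
  ],
)

```text
time_s: 13.52
eef_pos: [563.9, -235.2, 183.4]
ee_rot: [[-0.385, 0.897, -0.219], [0.778, 0.443, 0.446], [0.497, 0.001, -0.868]]
contact_force: [-3.5, -4.3, 5.5]
grip_width: 0.006
```

```bash
python3 -c "
from h import *
tip()
C=cam('wrist'); p,d=snap('wrist','w7'); 
cv2.imwrite('pics/w7b.png',cv2.resize(cv2.cvtColor(p[150:300,170:350],cv2.COLOR_RGB2BGR),None,fx=3.5,fy=3.5,interpolation=cv2.INTER_CUBIC))"
```

```text
t 13.52 tip y,u,w 135.6 -1.1 93.0 F y,u,w 5.1 0.7 5.9 g 0.006 phi 90.1
```

View pics/w7b.png

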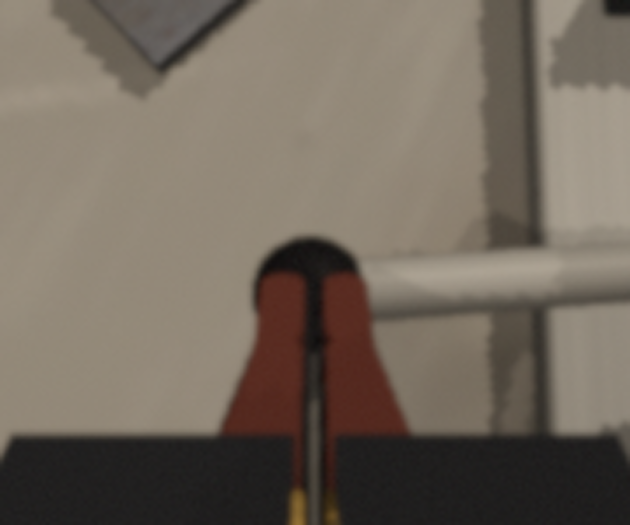

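Call:
drive_tool(
  targets=[
    [[0, -0.7, 3, 0, 0, 0, 255], [0, -0.6, 3, 0, 0, 0, 255], [0, -0.5, 3, 0, 0, 0, 255], [0, -0.3, 3, 0, 0, 0, 255], [0, 0, 3, 0, 0, 0, 255], [0, 0, 3, 0, 0, 0, 255]],
  ],
)

```text
time_s: 14.07
eef_pos: [558.0, -227.8, 167.5]
ee_rot: [[-0.385, 0.897, -0.219], [0.778, 0.442, 0.446], [0.497, 0.002, -0.868]]
contact_force: [-2.1, -4.1, 4.7]
grip_width: 0.003
```

```bash
python3 -c "
from h import *
tip()"
```

```text
t 14.07 tip y,u,w 137.5 -1.0 74.6 F y,u,w 3.7 0.0 5.4 g 0.003 phi 90.1
```

Call:
drive_tool(
  targets=[
    [[0, 0.2, 3, 0, 0, 0, 255], [0, 0.3, 3, 0, 0, 0, 255], [0, 0.4, 3, 0, 0, 0, 255], [0, 0.5, 3, 0, 0, 0, 255], [0, 0.6, 3, 0, 0, 0, 255], [0, 0.7, 3, 0, 0, 0, 255]],
  ],
)

```text
time_s: 14.57
eef_pos: [556.7, -217.7, 151.3]
ee_rot: [[-0.385, 0.897, -0.219], [0.777, 0.442, 0.447], [0.498, 0.002, -0.867]]
contact_force: [-1.0, -1.7, 2.2]
grip_width: 0.007
```

```bash
python3 -c "
from h import *
tip()"
```

```text
t 14.57 tip y,u,w 134.1 -0.8 55.7 F y,u,w 1.6 0.2 2.5 g 0.007 phi 90.1
```

Call:
drive_tool(
  targets=[
    [[0, 0.8, 3, 0, 0, 0, 255], [0, 0.9, 3, 0, 0, 0, 255], [0, 0.9, 3, 0, 0, 0, 255], [0, 0.9, 3, 0, 0, 0, 255], [0, 0.5, 1.5, 0, 0, 0, 255]],
  ],
)

```text
time_s: 14.98
eef_pos: [557.3, -209.8, 139.4]
ee_rot: [[-0.384, 0.897, -0.219], [0.777, 0.442, 0.447], [0.498, 0.002, -0.867]]
contact_force: [-0.3, 0.4, -0.0]
grip_width: 0.004
```

```bash
python3 -c "
from h import *
tip()"
```

```text
t 14.98 tip y,u,w 130.1 -0.7 42.0 F y,u,w 0.1 0.4 -0.3 g 0.004 phi 90.1
```

Call:
drive_tool(
  targets=[
    [[0, 0.2, 1.5, 0, 0, 0, 255], [0, 0, 0, 0, 0, 0, 255]],
  ],
)

```text
time_s: 15.15
eef_pos: [557.1, -209.3, 138.4]
ee_rot: [[-0.384, 0.897, -0.219], [0.777, 0.442, 0.447], [0.498, 0.002, -0.867]]
contact_force: [0.1, 0.4, -0.1]
grip_width: 0.003
```

```bash
python3 -c "
from h import *
tip()"
```

```text
t 15.15 tip y,u,w 130.1 -0.8 40.9 F y,u,w -0.2 0.2 -0.2 g 0.003 phi 90.1
```

Call:
drive_tool(
  targets=[
    [[0, 0, 1, 0, 0, 0, 255], [0, 0, 1, 0, 0, 0, 255], [0, 0, 0, 0, 0, 0, 255]],
  ],
)

```text
time_s: 15.4
eef_pos: [557.1, -209.1, 137.8]
ee_rot: [[-0.385, 0.897, -0.218], [0.778, 0.442, 0.447], [0.497, 0.003, -0.868]]
contact_force: [-1.2, -1.7, 4.4]
grip_width: 0.007
```

```bash
python3 -c "
from h import *
tip()
p,d=snap('scene','s2'); cv2.imwrite('pics/s2c.png',cv2.resize(cv2.cvtColor(p[150:270,220:380],cv2.COLOR_RGB2BGR),None,fx=4.5,fy=4.5,interpolation=cv2.INTER_CUBIC))
print(proj(cam('scene'),pt(*ballyw(1.4))),proj(cam('scene'),pt(*ballyw(1.3))))"
```

```text
t 15.4 tip y,u,w 129.9 -1.1 40.3 F y,u,w 1.9 1.3 4.3 g 0.007 phi 90.1
[302.41814793 231.46742479] [304.09917067 230.69192785]
```

View pics/s2c.png

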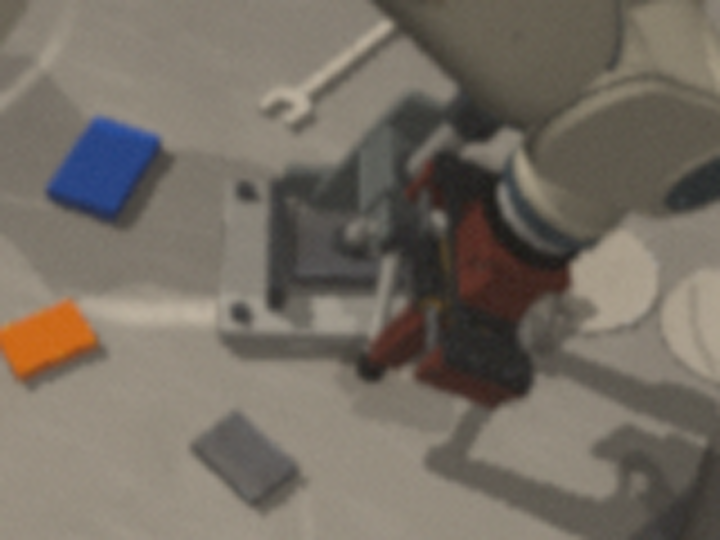

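Call:
drive_tool(
  targets=[
    [[0, 0, -4, 0, 0, 0, 255], [0, -1, -15, 0, 0, 0, 255], [0, -4, -25, 0, 0, 0, 255], [0, -4, -25, 0, 0, 0, 255], [0, -4, -25, 0, 0, 0, 255], [0, -4, -25, 0, 0, 0, 255], [0, -4, -20, 0, 0, 0, 255], [0, 0, 0, 0, 0, 0, 255]],
  ],
)

```text
time_s: 16.12
eef_pos: [569.7, -282.7, 261.3]
ee_rot: [[-0.386, 0.898, -0.213], [0.78, 0.441, 0.444], [0.492, 0.005, -0.871]]
contact_force: [1.2, 0.2, 0.6]
grip_width: 0.004
```

Run:
```python
from h import *
tip(); C=cam('wrist'); p,d=snap('wrist','w8'); np.savez('w8cam.npz',K=C[0],p=C[1],R=C[2])
cv2.imwrite('pics/w8b.png',cv2.resize(cv2.cvtColor(p,cv2.COLOR_RGB2BGR),None,fx=1.5,fy=1.5,interpolation=cv2.INTER_CUBIC))
for q in (1.2,1.3,1.4): print(q,proj(C,pt(*ballyw(q))).round(1))
```

```text
t 16.12 tip y,u,w 151.1 -1.6 183.0 F y,u,w -1.2 -0.0 0.7 g 0.004 phi 90.1
1.2 [268.6 185.3]
1.3 [270.1 182.9]
1.4 [272.3 180.7]
```

View pics/w8b.png

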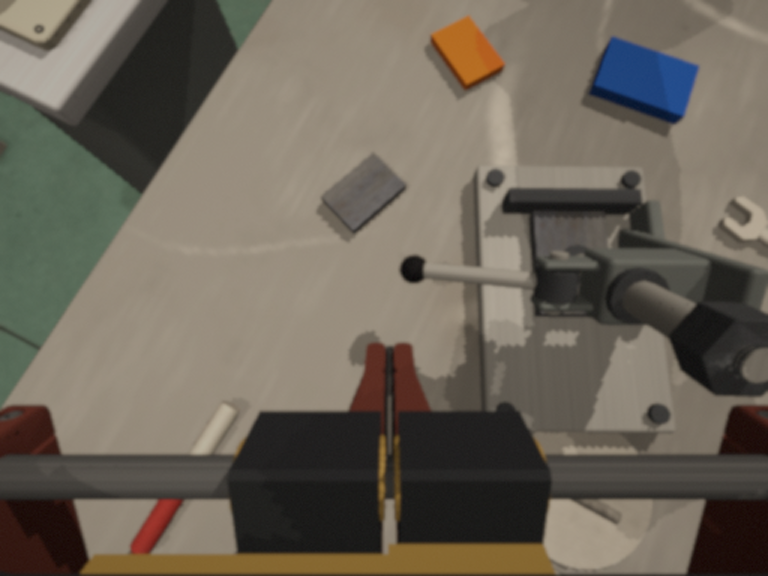

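Run:
```python
from h import *
p,d=snap('top','t2')
a=cv2.imread('pics/top0.png')[125:205,230:325]; b=cv2.imread('pics/t2.png')[125:205,230:325]
cv2.imwrite('pics/t2c.png',cv2.resize(np.hstack([a,b]),None,fx=4.2,fy=4.2,interpolation=cv2.INTER_CUBIC))
z=np.load('w8cam.npz');C=(z['K'],z['p'],z['R']); d=np.load('pics/w8.npy')
g=[gt(C,d,u,v)for u in (274,275,276) for v in (178,179,180)]; print('ball front',np.mean(g,0).round(1),'model centre',np.round(W2F(pt(*ballyw(1.4))),1))
for u,v in ((366,143),(395,150),(370,155)): print('blank',gt(C,d,u,v).round(1))
a=cv2.imread('pics/w8.png')[110:230,330:470]; cv2.imwrite('pics/w8c.png',cv2.resize(a,None,fx=5,fy=5,interpolation=cv2.INTER_CUBIC))
```

```text
ball front [-15.5 131.5  69. ] model centre [-14.9 133.9  59.7]
blank [41.2 14.2 33.6]
blank [ 31.7 -21.3  33.8]
blank [24.9 10.9 34.4]
```

View pics/t2c.png

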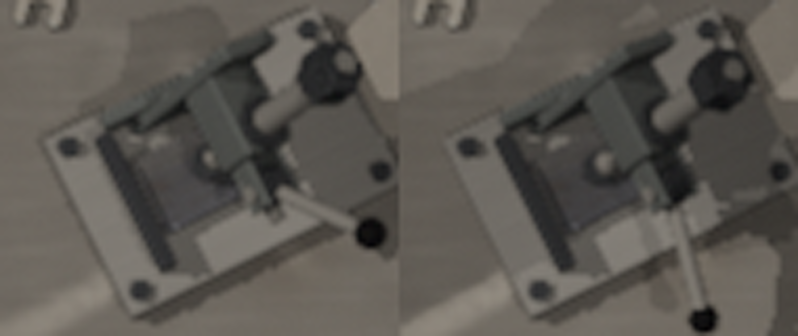

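View pics/w8c.png

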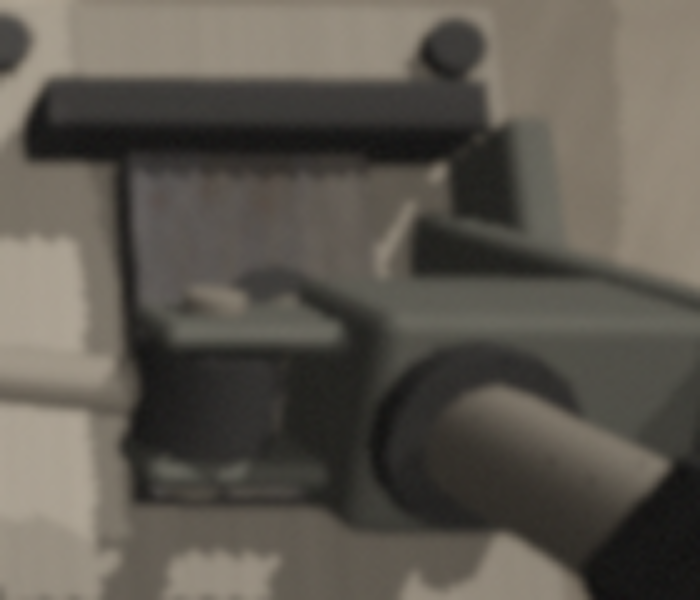

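Pictures: the ball is at the closed position (w8, pixel 275,179). The blank lies against the fence and hasn't visibly shifted (top crops, before and after), with the foot down on it. The gripper is clear, so I'm handing in.

```bash
python3 -c "
from h import *
tip(); print(robot.job_done())"
```

```text
t 16.22 tip y,u,w 151.6 -0.6 178.3 F y,u,w 0.6 -0.0 0.3 g 0.003 phi 90.1
the job is handed in; nothing more can be done
None
```

I screwed the nut about 131° clockwise, pressed the lever closed with shut fingertips, backed the gripper clear and handed in at 16.2 s. No verdict was reported.

- **Nut:** Wrist-camera depth showed the foot about 10 mm above the blank, which set how far to turn. I gripped the nut on its flats, and lateral force stayed under 3 N. Pushing down along the axis while turning also dragged the lever from about 0.19 to 0.43 rad.
- **Bite:** Resistance began at about 0.6 to 0.7 rad. The closing force at the ball peaked near 5 N and dropped to zero as the lever went over centre. A further 1 to 2 mm of push met the stop at 4 N.
- **Last checks:**
    - The ball is at the closed position in the wrist view.
    - The blank lies level, with its upper face at about 34 mm, and shows no visible shift between the before and after top views.
    - The bystanders were never touched, though I took no final measurement of them.
    - Wrist force was near zero at hand-in.

**Where the checks disagreed:**
- **Clamp force:** I could not measure it directly. The depth measurement puts the bite at about 0.70 rad, or about 70 N, and the push forces put it at about 0.61 rad, or about 95 N. Both are inside the 26 to 124 N window.
- **Position offset:** Measured positions across the fixture (its y axis) ran about 2 mm off the model, and I corrected for this by looking at the wrist pictures.

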